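# Load the bottle chiller and lock its tray stop

## Task

Swing the bottle chiller's blue top tray right over to its open side, and stand every loose green-capped bottle from the table upright in a cell of the well underneath, set down, not dropped. The tray's stop has worked loose: turn its steel T-headed screw back until the red line on the head points at the red mark on the bracket, then run the brass jam nut down tight without letting the screw come off its mark. With the bottles in and the stop locked, swing the tray fully down onto its stop again; leave the carton, the tin and the bowl where they are.

Things in the scene. Friction and masses are not known exactly. Their poses are not given: they have to be found in the camera images.
- chiller: White counter-top bottle chiller, fixed to the table; its place and yaw vary. Origin on the table under the middle of the bottle well; x axis away from the robot (within about 0.15 rad), y to the left along the chiller, z up. Right part: open well; left part (y 107 to 352 mm): machine housing 130 mm tall. Outside 224 mm deep (x +-112 mm); steel arms of the tray out to x +-122 mm
- well (a point): Middle of the well's floor, 15 mm above the table. The well is an open box, inside 200 mm (x) by 190 mm (y), wall tops 85 mm above the table, walls 12 mm thick, split into four cells by a cross of blue dividers 10 mm thick, as high as the walls
- bracket_mark (a point): Red mark painted on the shelf of the steel angle bracket on the chiller's right wall: a radial line on the -x side of the stop screw. Shelf top 75 mm above the table, x +-55 mm, y -107 to -205 mm of the chiller; the screw's vertical axis is at x 0, y -169 mm of the chiller
- cell0 (a point): Middle of the floor of the near right cell of the well (cell 95 by 90 mm, floor 15 mm above the table); a bottle may stand anywhere on the floor of a cell, one to a cell
- cell1 (a point): Middle of the floor of the far right cell
- cell2 (a point): Middle of the floor of the near left cell
- cell3 (a point): Middle of the floor of the far left cell
- tray (a joint): Swing of the tray's arms, rad: 0 = tray fully down over the well (closed, its lug resting on the stop screw's head), 2.618 = fully over to the left above the machine housing. The hinges are stiff: the tray stays where it is left; moving it takes about 2 to 12 N at the handle
- tray_handle (a point): Middle of the tray's steel handle bar: 120 mm long along the chiller's x, 14 mm wide and high, bar centre 46 mm above the tray's floor; 205 mm above the table and over the middle of the well when closed. The tray stays level and does not turn: this point moves on an arc, radius 140 mm, in the chiller's y-z plane, first up, then left, then down
- tray_lug (a point): End of the steel lug, 50 mm wide, that reaches right from the blue tray (216 by 200 mm, rim 32 mm high, two low green cartons fixed in it); it covers the stop screw's head while the tray is down. The closed tray's underside is 155 mm above the table
- swing_centre (a point): Fixed point of the chiller: centre of the arc of the tray handle's middle. At tray joint value q the handle's middle is at this point + 140 mm * (y: -cos(0.2618 + q), z: +sin(0.2618 + q)) in the chiller's frame
- stop_screw (a joint): Angle of the stop screw, rad: 0 = red line on its head points at the bracket's red mark (right setting); positive = anticlockwise seen from above. Starts at 0.5 to 1.2, so turn it clockwise. Range -1.6 to 1.6. Its stiff thread (0.25 N m) holds it while the jam nut runs freely, but a nut turned on once it is tight drags the screw round with it
- screw_head (a point): Grip point on the steel T head, on the screw's axis, 143 mm above the table. The head is a bar 46 mm long (along this point's x axis), 14 mm wide, 20 mm high (131 to 151 mm above the table), red line along the top of its -x half. Below it 12 to 14 mm of bare 18 mm stem, then the jam nut
- jam_nut (a joint): Angle by which the jam nut is backed off, rad, measured relative to the stop screw: 0 = hard down on the bracket's boss (tight), positive = turned anticlockwise seen from above. It starts backed off by 1.7 to 3.0 rad and comes down 0.64 mm per rad as it is turned clockwise; it turns easily (0.05 N m), rides round with the screw when the screw is turned, and stops dead at 0
- nut_mid (a point): Centre of the brass hexagonal jam nut on the screw's axis: 56 mm across flats, 22 mm high, centre 106 mm above the table when tight. This point's y axis is square to one pair of flats. It seats on a round boss 40 mm across, 20 mm high above the shelf, so fingertips may reach 15 mm below the nut; the T head (within 24 mm of the axis, top 45 mm above this point) passes between the fingers
- bottle0_mid (a point): Centre (half-way up) of a glass drink bottle with a green screw cap: 106 mm tall, body 64 mm across up to 66 mm from its foot, neck 41 mm, then cap 44 mm across and 22 mm high (84 to 106 mm); about 300 g. Stands on the table to the right of the chiller at the start. Two to four of the four bottles are present
- bottle1_mid (a point): Centre (half-way up) of a glass drink bottle with a green screw cap: 106 mm tall, body 64 mm across up to 66 mm from its foot, neck 41 mm, then cap 44 mm across and 22 mm high (84 to 106 mm); about 300 g. Stands on the table to the right of the chiller at the start. Two to four of the four bottles are present
- bottle2_mid (a point): Centre (half-way up) of a glass drink bottle with a green screw cap: 106 mm tall, body 64 mm across up to 66 mm from its foot, neck 41 mm, then cap 44 mm across and 22 mm high (84 to 106 mm); about 300 g. Stands on the table to the right of the chiller at the start. Two to four of the four bottles are present
- bottle3_mid (a point): Centre (half-way up) of a glass drink bottle with a green screw cap: 106 mm tall, body 64 mm across up to 66 mm from its foot, neck 41 mm, then cap 44 mm across and 22 mm high (84 to 106 mm); about 300 g. Stands on the table to the right of the chiller at the start. Two to four of the four bottles are present
- carton_mid (a point): Centre of a loose green carton 80 x 125 x 60 mm; a bystander, leave it alone
- tin_mid (a point): Centre of a loose blue tin with a white lid, 77 mm across, 104 mm tall; a bystander, leave it alone
- bowl: Loose white bowl, 116 mm across, 52 mm high, origin under its foot; a bystander, leave it alone
There are look-alikes about, which are no part of the job. What is shaped like the part that bears bottle0_mid but orange is not meant.

How it is judged:
By the outcome, as a careful person would: the job done as asked, in the order asked, and still so for the second after the job is handed in, with the robot touching nothing.
Of bottle0, bottle1, bottle2, bottle3 only 2 to 4 are there at a start; the rules pass over those that are not, and their reading is None.
At some moment in a run one of bottle0, bottle1, bottle2, bottle3 may be knocked a few centimetres aside while the robot is not near it.
It also fails if it takes over 210 s, if anything falls off the work surface, if the arm or the gripper's body presses on something with over 40 N, if the wrist force passes 120 N, or if a joint passes its speed limit or range.

## Robot

A 7-joint arm with a two-finger parallel gripper is mounted at the origin on the work surface. World frame = base frame: x ahead of the robot, y to its left, z up, the work surface at z = 0. Lengths are in m, angles in rad, forces in N, time in s.
With the tool pointing down it reaches from about 0.35 to 0.9 m from the base axis. Payload 8.1 kg.
Tool frame: the origin (TCP) lies at the very end of the fingers, on their centre line; the grasp point (between the pads) lies 19 mm behind it; x points along the fingers, y is the direction in which the jaws open and shut, and the axes are right-handed (so a half turn about x gives the same grasp; the last joint's range is limited). The gripper opens to 92 mm and grips with 3 to 60 N. Pads are 19 mm wide; open, the fingers measure 130 mm over their backs; the gripper's body (75 mm by 190 mm) begins 47 mm behind the grasp point.
Start: joints at [1.202, 0.434, 0.025, 1.573, -0.012, 1.134, -0.075], TCP at [0.164, -0.603, 0.227] pointing down, gripper open.
Joint ranges: [-2.62, 2.62], [-0.44, 2.09], [-1.27, 1.32], [0.08, 2.57], [-1.32, 4.46], [0.12, 2], [-2.74, 2.74]. Speed limits (rad/s): [2.22, 2.22, 3.01, 3.01, 3.14, 3.14, 3.14].

## Interface

Orientations are given as a rotation vector (axis times angle).
In Python, from cell import * gives the robot as it stands.
- The arm moves only by the shell command python3 -m handwheel 'ROWS' [FORCE]. ROWS is JSON, a list of rows, each a list of 7 numbers: the opening, from 0 (shut) to 1 (fully open), then the shift along the tool's x, y, z in m, then the turn, a rotation vector about the tool's x, y, z in rad. A call has 1 to 10 rows; each row shifts and turns the commanded pose from where the row before left it, along the tool's axes as they then stand; what a row does not reach is not made up. A row lasts 1/10 s, in which the tool goes at most 50 mm and 8.59 degrees, less where a joint would pass 70% of its speed; a pose out of reach is approached as far as the arm can. A call is refused whole if a number of a shift passes 0.05 or a number of a turn 0.15, either way. A call with a gripper value outside its range is refused whole. The fingers move at their own pace and stop on an object; FORCE is the grip in N (left out, the last holds). Time passes only in rows, so rows that do not move let the fingers close. It gives the time, the measured TCP pose, the force and the opening at its end, in the units of the state.
- observe(): the state, without advancing time (a new reading comes with each control period).
- get_image(name): name is "side" or "top" or "wrist"; returns (picture, depth): 384x512x3 uint8, blue, green, red; 384x512 float32, m along the optical axis (not along the pixel's ray), 0 where there is no reading.
- get_calibration(name): a dict with "camera_matrix" (3x3 intrinsics, pixels), "pose" (4x4, takes a point from camera to world coordinates). Camera axes: x right, y down, z forward; pixel columns grow to the right and rows downward; lengths in m; the calibration is good to about 2 mm. A picture is of the moment at which its call begins: read the wrist's pose just before it. get_calibration takes no time and is no camera call; for the wrist camera it gives the pose at the moment of the call.
- sign_off(): hands the job in, once; it reports no verdict.
The state is a dict: "clock": time; "joints": joint angles; "dq": joint speeds; "joint_efforts": joint torques, N m; "position": TCP position; "ee_rot": TCP orientation; "force": force on the tool from outside, world axes, zero at the start; "ft_torque": the same for the moment, N m; "width": opening from 0.0 (shut) to 1.0 (fully open).
Only numpy, scipy, OpenCV 4.12 (cv2) and the standard library are available. Lean on these libraries where they do the work, as an engineer would, in place of code of your own. Each camera call takes 0.05 s, during which the arm holds its last target. There are 200 camera calls.

## Working session

There is one attempt and no reset: what is moved stays moved. The work goes in short steps, Python scripts to look and compute and a shell command to move; the robot and the scene stay as the last step left them, time stands still between calls to the robot, and variables do not carry over. Pictures are saved under pics/ and viewed, about 12 in all and at most 16, crops included, and the job is handed in when it is done.

```bash
mkdir -p pics; ls
python3 - <<'E'
from cell import *
import cv2,numpy as np
print(observe())
for n in("top","side"):
    p,d=get_image(n); cv2.imwrite(f"pics/{n}0.png",p); np.savez(f"pics/{n}0.npz",p=p,d=d)
    c=get_calibration(n); print(n,np.round(c["camera_matrix"],1).tolist(),np.round(c["pose"],3).tolist())
    pass
a=cv2.imread("pics/top0.png");cv2.imwrite("pics/a.png",a)
E
```

```text
pics
{'clock': 0.0, 'joints': array([ 1.20241737,  0.43520538,  0.0249718 ,  1.57411876, -0.01160298,
        1.13402916, -0.0751114 ]), 'dq': array([ 1.42417518e-03,  6.54275376e-05, -5.28638926e-04,  3.46813033e-04,
        1.35434300e-03, -9.59424625e-04, -5.79154850e-04]), 'joint_efforts': array([-2.76925181e-03, -6.67842793e+01,  9.83952396e-01, -3.14462113e+01,
       -6.04562648e-02,  4.30471008e-02,  1.76369977e-04]), 'position': array([ 0.16396679, -0.60255349,  0.22594754]), 'ee_rot': array([ 2.07983139,  0.27964359, -2.08057528]), 'force': array([-0.15942504, -0.59774964, -0.1793473 ]), 'ft_torque': array([-0.00599598, -0.00052801,  0.03279836]), 'width': 0.9969552074546345}
top [[398.4, 0.0, 254.6], [0.0, 398.4, 186.5], [0.0, 0.0, 1.0]] [[-0.029, -0.98, 0.198, 0.318], [-1.0, 0.03, 0.003, -0.161], [-0.009, -0.198, -0.98, 1.197], [0.0, 0.0, 0.0, 1.0]]
side [[475.8, 0.0, 265.4], [0.0, 475.8, 189.8], [0.0, 0.0, 1.0]] [[0.846, -0.508, 0.164, 0.328], [-0.533, -0.807, 0.253, -0.415], [0.004, -0.302, -0.953, 1.202], [0.0, 0.0, 0.0, 1.0]]
```

View pics/top0.png

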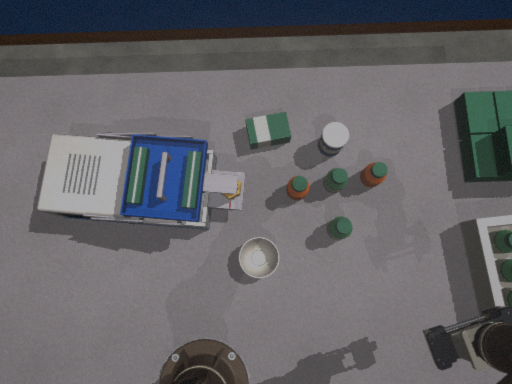

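View pics/side0.png

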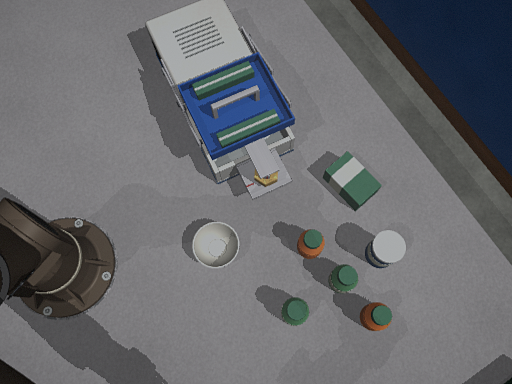

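The top view shows the blue tray at (165,180), its handle at (163,177), and green bottles with caps at (338,177) and (342,228). The orange look-alikes are at (298,186) and (375,173), the bowl is at (259,258), and the bracket with its nut is at (230,188). The side view agrees.

```bash
cat > h.py <<'E'
from cell import *
import cv2,numpy as np,json
from scipy.spatial.transform import Rotation as R
def shot(n,f=None):
    c=get_calibration(n); p,d=get_image(n)
    if f: cv2.imwrite("pics/"+f,p)
    return p,d,c
def cloud(d,c):
    K=np.array(c["camera_matrix"]);T=np.array(c["pose"])
    v,u=np.indices(d.shape)
    P=np.stack([(u-K[0,2])/K[0,0]*d,(v-K[1,2])/K[1,1]*d,d],-1)
    return P@T[:3,:3].T+T[:3,3]
def ray(c,u,v,z):
    K=np.array(c["camera_matrix"]);T=np.array(c["pose"])
    r=T[:3,:3]@np.array([(u-K[0,2])/K[0,0],(v-K[1,2])/K[1,1],1]);o=T[:3,3]
    return o+r*(z-o[2])/r[2]
def caps(p,W,zlo=.09,zhi=.125):
    hsv=cv2.cvtColor(p,cv2.COLOR_BGR2HSV)
    m=cv2.inRange(hsv,(60,80,20),(95,255,255))&((W[...,2]>zlo)&(W[...,2]<zhi)).astype(np.uint8)*255
    n,l,s,ct=cv2.connectedComponentsWithStats(m)
    return [(ct[i].round(0).tolist(),int(s[i,4]),W[l==i].mean(0).round(4).tolist()) for i in range(1,n) if s[i,4]>40]
def st():
    o=observe();print("t",round(o["clock"],2),"pos",o["position"].round(4),"w",round(o["width"],3),"F",o["force"].round(1))
    M=R.from_rotvec(o["ee_rot"]).as_matrix();print("tool x,y,z in world (cols)\n",M.round(3));return o,M
E
python3 - <<'E'
from h import *
for n in("top","side"):
    z=np.load(f"pics/{n}0.npz");p,d=z["p"],z["d"];c=get_calibration(n);W=cloud(d,c)
    hsv=cv2.cvtColor(p,cv2.COLOR_BGR2HSV)
    m=cv2.inRange(hsv,(105,150,60),(130,255,255))>0
    k=m&(W[...,2]>.14)&(W[...,2]<.22)
    def rect(k):
        k=cv2.morphologyEx(k.astype(np.uint8),cv2.MORPH_OPEN,np.ones((3,3)))>0
        r=cv2.minAreaRect((W[k][:,:2]*1000).astype(np.float32)); return np.round(r[0],1),np.round(r[1],1),round(r[2],2),int(k.sum()),W[k][:,2].mean().round(4)
    print(n,"tray",rect(k), np.percentile(W[k][:,2],[5,50,95]))
    print(" rim",rect(k&(W[...,2]>.178)))
    ww=(hsv[...,1]<60)&(hsv[...,2]>120)
    print(" housing",rect((hsv[...,2]>120)&(abs(W[...,2]-.13)<.006)&(W[...,1]>.12)))
    hd=(hsv[...,1]<90)&(abs(W[...,2]-.21)<.012)&cv2.dilate(k.astype(np.uint8),np.ones((15,15))).astype(bool)
    hd&=(W[...,1]>-.2); print(" handle",rect(hd))
    print(" lug",rect((hsv[...,1]<60)&(W[...,2]>.148)&(W[...,2]<.175)&(W[...,1]<.0)&(W[...,1]>-.25)&(W[...,0]<.6)))
    print(" shelf",rect((hsv[...,1]<60)&(abs(W[...,2]-.075)<.005)&(W[...,1]<.0)&(W[...,1]>-.25)))
    for q in caps(p,W): print("  cap",q)
    o=cv2.inRange(hsv,(3,150,50),(15,255,255)); n_,l,s,ct=cv2.connectedComponentsWithStats(o)
    for i in range(1,n_):
        if s[i,4]>40: print("  orange",ct[i].round(),s[i,4],W[l==i].mean(0).round(3))
a=cv2.imread("pics/top0.png")[130:250,180:400];b=cv2.imread("pics/side0.png")[140:230,210:330]
cv2.imwrite("pics/z0.png",np.vstack([cv2.resize(a,(660,360)),cv2.resize(b,(660,440))[:235]]))
E
```

```text
top tray (array([554.9,  78.1]), array([198.9, 210.4]), 83.41, 2987, np.float64(0.1607)) [0.15566662 0.15915734 0.18706375]
 rim (array([0., 0.]), array([0., 0.]), 0.0, 0, np.float64(nan))
 housing (array([584.7, 313. ]), array([230.1, 218.7]), 83.16, 5768, np.float64(0.1296))
 handle (array([557.4,  78.7]), array([ 14.6, 119.4]), 82.96, 282, np.float64(0.2104))
 lug (array([541.5, -64.7]), array([90.3, 50.8]), 83.57, 621, np.float64(0.1569))
 shelf (array([539.8, -75.2]), array([ 98.4, 110.1]), 83.47, 604, np.float64(0.0749))
  cap ([502.0, 157.0], 47, [0.6012, -0.8566, 0.1068])
  cap ([379.0, 169.0], 138, [0.5789, -0.509, 0.1059])
  cap ([339.0, 175.0], 162, [0.5642, -0.3959, 0.1058])
  cap ([299.0, 183.0], 137, [0.5451, -0.2825, 0.1059])
  cap ([344.0, 226.0], 165, [0.4231, -0.3975, 0.1063])
  orange [300. 192.] 82 [ 0.526 -0.288  0.069]
side tray (array([557.4,  78.1]), array([201.9, 212.7]), 83.61, 3822, np.float64(0.1647)) [0.15737718 0.16119245 0.18865349]
 rim (array([553.5,  79. ]), array([201. , 203.2]), 83.78, 296, np.float64(0.1855))
 housing (array([587.7, 319.8]), array([216.9, 219.9]), 83.25, 4943, np.float64(0.1315))
 handle (array([558.5,  78.6]), array([ 17.4, 118.4]), 82.82, 354, np.float64(0.2115))
 lug (array([543.1, -65. ]), array([91.7, 50.5]), 82.92, 764, np.float64(0.1581))
 shelf (array([542. , -75.8]), array([ 98.8, 110.8]), 83.33, 798, np.float64(0.076))
  cap ([312.0, 239.0], 254, [0.5451, -0.2845, 0.1065])
  cap ([347.0, 275.0], 274, [0.5658, -0.3972, 0.1066])
  cap ([296.0, 310.0], 295, [0.425, -0.399, 0.1069])
  cap ([381.0, 315.0], 302, [0.5788, -0.5098, 0.1063])
  orange [310. 248.] 230 [ 0.535 -0.296  0.066]
  orange [371. 318.] 284 [ 0.563 -0.507  0.071]<stdin>:9: RuntimeWarning: Mean of empty slice.
  ret = ret.dtype.type(ret / rcount)
```

View pics/z0.png

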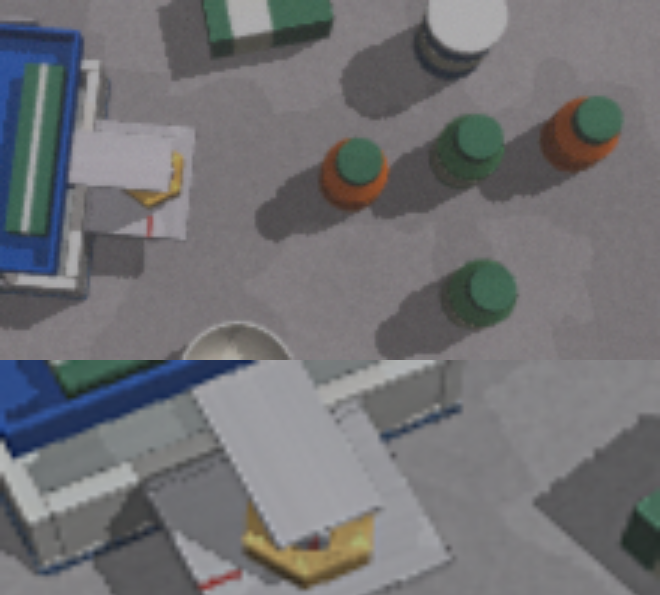

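```bash
cat >> h.py <<'E'
YAW=-0.116
C=np.array([0.558,0.0785]); EX=np.array([np.cos(YAW),np.sin(YAW)]); EY=np.array([-EX[1],EX[0]])
def ch(x,y): return C+x*EX+y*EY
def go(xy,z,ydir=None):
    """print total shift in present tool axes; and turn about tool x to bring tool y to +-ydir"""
    o,M=st(); d=np.array([*xy,z])-o["position"]; print("shift tool",(M.T@d).round(4))
    tilt=np.cross(M[:,0],[0,0,-1]); print("tilt fix tool rot",(M.T@tilt).round(4))
    if ydir is not None:
        y=M.T@np.array([*ydir,0]); a=np.arctan2(y[2],y[1]); print("turn about tool x",round((a+np.pi/2)%np.pi-np.pi/2,4), "q7",o["joints"][6].round(2))
E
python3 -c "
from h import *
print(ch(0,-.169),ch(0,0),ch(-.05,-.05),ch(.05,-.05))
go(ch(0,0),.30,EY)"
```

```text
[ 0.53843994 -0.08936424] [0.558  0.0785] [0.50254902 0.03462302] [0.60187698 0.02304902]
t 0.1 pos [ 0.164  -0.6026  0.226 ] w 0.999 F [-0.8 -0.5 -0.5]
tool x,y,z in world (cols)
 [[-0.001  0.263 -0.965]
 [ 0.001 -0.965 -0.263]
 [-1.    -0.001  0.   ]]
shift tool [-0.0733 -0.5538 -0.5591]
tilt fix tool rot [0.     0.0001 0.0015]
turn about tool x 0.3818 q7 -0.08
```

```bash
python3 -m handwheel '[[0.35,-0.037,0,0,0,0,0],[0.35,-0.037,0,0,0,0,0],[0.35,0,-0.03,-0.03,0,0,0],[0.35,0,-0.03,-0.03,0,0,0],[0.35,0,-0.03,-0.03,0,0,0],[0.35,0,-0.03,-0.03,0,0,0],[0.35,0,-0.03,-0.03,0,0,0],[0.35,0,-0.03,-0.03,0,0,0],[0.35,0,-0.03,-0.03,0,0,0],[0.35,0,-0.03,-0.03,0,0,0]]' 30
python3 -m handwheel '[[0.35,0,-0.03,-0.03,0,0,0],[0.35,0,-0.03,-0.03,0,0,0],[0.35,0,-0.03,-0.03,0,0,0],[0.35,0,-0.03,-0.03,0,0,0],[0.35,0,-0.03,-0.03,0,0,0],[0.35,0,-0.03,-0.03,0,0,0],[0.35,0,-0.03,-0.03,0,0,0],[0.35,0,-0.03,-0.03,0,0,0],[0.35,0,-0.014,-0.019,0,0,0],[0.35,0,0,0,0.13,0,0]]'
python3 -m handwheel '[[0.35,0,0,0,0.13,0,0],[0.35,0,0,0,0.12,0,0],[0.35,0,0,0,0,0,0]]'
python3 -c "
from h import *
p,d,c=shot('wrist','w1.png')
go(ch(0,0),.188,EY)
W=cloud(d,c);hsv=cv2.cvtColor(p,cv2.COLOR_BGR2HSV)
hd=(hsv[...,1]<90)&(abs(W[...,2]-.21)<.01)&(abs(W[...,0]-.558)<.09)&(abs(W[...,1]-.0785)<.04)
r=cv2.minAreaRect((W[hd][:,:2]*1000).astype(np.float32));print(r,hd.sum())
"
```

```text
clock: 1.1
position: [0.3331, -0.3067, 0.3006]
ee_rot: [2.079, 0.278, -2.08]
force: [0.4, -1.1, 0.6]
width: 0.349
clock: 2.1
position: [0.517, 0.0085, 0.3002]
ee_rot: [2.149, 0.153, -2.15]
force: [0.3, -0.2, 0.5]
width: 0.347
clock: 2.4
position: [0.5157, 0.0047, 0.3004]
ee_rot: [-2.161, 0.126, 2.163]
force: [1.1, -0.3, -0.5]
width: 0.352
t 2.45 pos [0.5157 0.0046 0.3005] w 0.351 F [ 1.1 -0.9 -1. ]
tool x,y,z in world (cols)
 [[-0.001 -0.111 -0.994]
 [-0.    -0.994  0.111]
 [-1.     0.     0.001]]
shift tool [ 0.1124 -0.0781 -0.0339]
tilt fix tool rot [ 0.      0.0006 -0.0003]
turn about tool x 0.0044 q7 -1.89
((557.7439575195312, 76.31182861328125), (14.134366035461426, 119.79706573486328), 83.43155670166016) 3528
```

```bash
sed -i 's/C=np.array(\[0.558,0.0785\])/C=np.array([0.558,0.0772])/;s/YAW=-0.116/YAW=-0.115/' h.py
python3 -m handwheel '[[0.35,0,-0.026,-0.011,0,0,0],[0.35,0,-0.026,-0.011,0,0,0],[0.35,0.02,-0.025,-0.011,0,0,0],[0.35,0.03,0,0,0,0,0],[0.35,0.03,0,0,0,0,0],[0.35,0.02,0,0,0,0,0],[0.35,0.01,0,0,0,0,0],[0.35,0,0,0,0,0,0]]'
python3 -c "
from h import *
go(ch(0,0),.188,EY)"
```

```text
clock: 3.25
position: [0.5568, 0.077, 0.1896]
ee_rot: [-2.161, 0.122, 2.166]
force: [0.2, 0.1, -0.1]
width: 0.353
t 3.25 pos [0.5568 0.077  0.1896] w 0.353 F [ 0.2  0.1 -0.1]
tool x,y,z in world (cols)
 [[-0.002 -0.112 -0.994]
 [-0.    -0.994  0.112]
 [-1.     0.001  0.002]]
shift tool [ 0.0016 -0.0003 -0.0012]
tilt fix tool rot [ 0.      0.0023 -0.0006]
turn about tool x 0.0025 q7 -2.09
```

```bash
python3 -m handwheel '[[0,0,0,0,0,0,0],[0,0,0,0,0,0,0],[0,0,0,0,0,0,0],[0,0,0,0,0,0,0]]' 40
python3 -c "
import numpy as np
a=.2618+np.linspace(0,2.618,21);y=-.14*np.cos(a);z=.14*np.sin(a)
print(np.c_[-np.diff(z),-np.diff(y)].round(4).tolist())"
```

```text
clock: 3.65
position: [0.5582, 0.0781, 0.1919]
ee_rot: [-2.165, 0.122, 2.16]
force: [-0.0, 1.7, 4.3]
width: 0.149
[[-0.0173, -0.0059], [-0.0164, -0.0081], [-0.0152, -0.0102], [-0.0138, -0.0121], [-0.0121, -0.0138], [-0.0102, -0.0152], [-0.0081, -0.0164], [-0.0059, -0.0173], [-0.0036, -0.018], [-0.0012, -0.0183], [0.0012, -0.0183], [0.0036, -0.018], [0.0059, -0.0173], [0.0081, -0.0164], [0.0102, -0.0152], [0.0121, -0.0138], [0.0138, -0.0121], [0.0152, -0.0102], [0.0164, -0.0081], [0.0173, -0.0059]]
```

```bash
python3 -m handwheel '[[0,-0.0173,-0.0059,0,0,0,0],[0,-0.0164,-0.0081,0,0,0,0],[0,-0.0152,-0.0102,0,0,0,0],[0,-0.0138,-0.0121,0,0,0,0],[0,-0.0121,-0.0138,0,0,0,0],[0,-0.0102,-0.0152,0,0,0,0],[0,-0.0081,-0.0164,0,0,0,0],[0,-0.0059,-0.0173,0,0,0,0],[0,-0.0036,-0.018,0,0,0,0],[0,-0.0012,-0.0183,0,0,0,0]]'
python3 -c "
from h import *
go(ch(0,.135),.188+.104,EY)"
```

```text
clock: 4.65
position: [0.5732, 0.2092, 0.2956]
ee_rot: [-2.164, 0.131, 2.162]
force: [-3.0, -8.1, 3.5]
width: 0.148
t 4.65 pos [0.5732 0.2092 0.2956] w 0.148 F [-3.  -8.1  3.5]
tool x,y,z in world (cols)
 [[ 0.    -0.117 -0.993]
 [-0.004 -0.993  0.117]
 [-1.     0.004 -0.001]]
shift tool [ 0.0036 -0.0022 -0.    ]
tilt fix tool rot [ 0.     -0.0008 -0.0041]
turn about tool x -0.0022 q7 -2.29
```

Tracking the arc well; second half.

```bash
python3 -m handwheel '[[0,0.0012,-0.0183,0,0,0,0],[0,0.0036,-0.018,0,0,0,0],[0,0.0059,-0.0173,0,0,0,0],[0,0.0081,-0.0164,0,0,0,0],[0,0.0102,-0.0152,0,0,0,0],[0,0.0121,-0.0138,0,0,0,0],[0,0.0138,-0.0121,0,0,0,0],[0,0.0152,-0.0102,0,0,0,0],[0,0.0164,-0.0081,0,0,0,0],[0,0.0173,-0.0059,0,0,0,0]]'
python3 -m handwheel '[[0,0.002,-0.001,0,0,0,0],[0,0,0,0,0,0,0],[0,0,0,0,0,0,0]]'
python3 -c "
from h import *
go(ch(0,.27),.188,EY)"
```

```text
clock: 5.65
position: [0.5891, 0.347, 0.1909]
ee_rot: [-2.164, 0.122, 2.16]
force: [-3.4, -10.6, 51.3]
width: 0.148
clock: 5.95
position: [0.5891, 0.3468, 0.1895]
ee_rot: [-2.164, 0.124, 2.161]
force: [-1.0, -2.3, 10.5]
width: 0.147
t 5.95 pos [0.5891 0.3468 0.1895] w 0.147 F [-1.  -2.3 10.5]
tool x,y,z in world (cols)
 [[ 0.002 -0.115 -0.993]
 [-0.    -0.993  0.115]
 [-1.    -0.    -0.002]]
shift tool [ 0.0015  0.0014 -0.    ]
tilt fix tool rot [ 0.     -0.0016  0.    ]
turn about tool x 0.0001 q7 -2.51
```

```bash
python3 -m handwheel '[[0.35,0,0,0,0,0,0],[0.35,0,0,0,0,0,0],[0.35,-0.01,0,0,0,0,0],[0.35,-0.03,0,0,0,0,0],[0.35,-0.04,0,0,0,0,0],[0.35,-0.03,0,0,0,0,0],[0.35,0,0.04,0,0,0,0],[0.35,0,0.04,0,0,0,0],[0.35,0,0.04,0,0,0,0],[0.35,0,0.04,0,0,0,0]]'
python3 -m handwheel '[[0.6,0,0.04,0,0,0,0],[0.6,0,0.04,0,0,0,0],[0.6,0,0.04,0,0,0,0],[0.6,0,0.04,0,0,0,0],[0.6,0,0.04,0,0,0,0],[0.6,0,0.04,0,0,0,0],[0.6,0,0.04,0,0,0,0],[0.6,0,0.04,0,0,0,0],[0.6,0,0.04,0,0,0,0],[0.6,0,0.04,0,0,0,0]]'
python3 -m handwheel '[[0.6,0,0.04,0.01,-0.14,0,0],[0.6,0,0,0,-0.14,0,0],[0.6,0,0,0,-0.14,0,0],[0.6,0,0,0,-0.14,0,0],[0.6,0,0,0,-0.14,0,0],[0.6,0,0,0,-0.14,0,0],[0.6,0,0,0,-0.14,0,0],[0.6,0,0,0,-0.14,0,0],[0.6,0,0,0,-0.14,0,0],[0.6,0,0,0,-0.14,0,0]]'
python3 - <<'E'
from h import *
p,d,c=shot('top','t1.png')
W=cloud(d,c)
for q in caps(p,W): print("top",q)
p,d,c=shot('side','s1.png'); W=cloud(d,c)
for q in caps(p,W): print("side",q)
p,d,c=shot('wrist','w2.png')
W=cloud(d,c)
for q in caps(p,W): print("wrist",q)
go([.565,-.397],.20,[1,0])
cv2.imwrite("pics/v1.png",np.hstack([cv2.resize(cv2.imread("pics/t1.png"),(400,300)),cv2.resize(p,(400,300))]))
E
```

```text
clock: 6.95
position: [0.5698, 0.1867, 0.2991]
ee_rot: [-2.163, 0.124, 2.163]
force: [0.8, -1.2, 0.1]
width: 0.346
clock: 7.95
position: [0.5242, -0.2106, 0.2993]
ee_rot: [-2.163, 0.124, 2.162]
force: [1.5, -0.4, -0.0]
width: 0.604
clock: 8.95
position: [0.5101, -0.2476, 0.2991]
ee_rot: [1.412, 1.064, -1.412]
force: [-0.2, -0.4, 0.2]
width: 0.6
top ([499.0, 136.0], 51, [0.6632, -0.8565, 0.1097])
top ([379.0, 169.0], 141, [0.5787, -0.5088, 0.1062])
top ([348.0, 226.0], 59, [0.421, -0.4089, 0.1058])
side ([312.0, 239.0], 250, [0.5451, -0.2844, 0.1066])
side ([347.0, 275.0], 265, [0.5661, -0.3968, 0.1069])
side ([297.0, 310.0], 267, [0.4257, -0.399, 0.107])
side ([381.0, 315.0], 290, [0.5789, -0.5099, 0.1066])
wrist ([292.0, 187.0], 1301, [0.5451, -0.2834, 0.1041])
wrist ([217.0, 311.0], 566, [0.4216, -0.4061, 0.1046])
t 9.1 pos [ 0.5101 -0.2478  0.299 ] w 0.602 F [-0.2 -0.8 -0.2]
tool x,y,z in world (cols)
 [[ 0.     0.959 -0.284]
 [ 0.    -0.284 -0.959]
 [-1.     0.    -0.   ]]
shift tool [0.099  0.0951 0.1275]
tilt fix tool rot [ 0.     -0.0002 -0.0001]
turn about tool x -0.2881 q7 -0.1
```

View pics/v1.png

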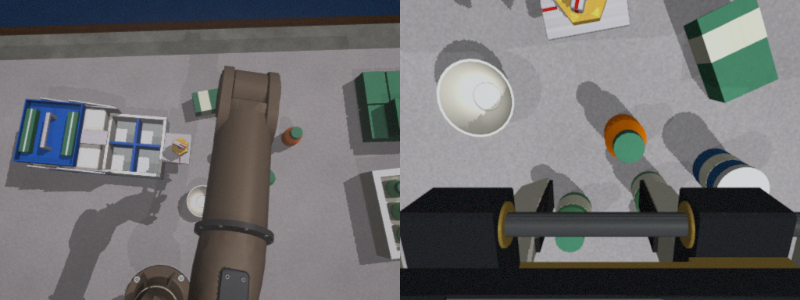

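```bash
python3 -m handwheel '[[0.6,0,0,0,-0.144,0,0],[0.6,0,0,0,-0.144,0,0],[0.6,0,0.015,0.04,0,0,0],[0.6,0,0.015,0.04,0,0,0],[0.6,0.02,0.015,0.04,0,0,0],[0.6,0.04,0.01,0.029,0,0,0],[0.6,0.04,0,0,0,0,0],[0.6,0.04,0,0,0,0,0],[0.6,0,0,0,0,0,0]]'
python3 -c "
from h import *
go([.565,-.397],.078,[1,0])"
```

```text
clock: 10.0
position: [0.562, -0.3952, 0.153]
ee_rot: [1.209, 1.219, -1.214]
force: [-0.3, 0.6, -0.7]
width: 0.598
t 10.0 pos [ 0.562  -0.3952  0.153 ] w 0.598 F [-0.3  0.6 -0.7]
tool x,y,z in world (cols)
 [[-0.009  1.    -0.001]
 [ 0.005 -0.001 -1.   ]
 [-1.    -0.009 -0.005]]
shift tool [0.0749 0.0037 0.0022]
tilt fix tool rot [ 0.     -0.0049  0.0091]
turn about tool x -0.0008 q7 0.27
```

```bash
python3 -m handwheel '[[0.6,0.015,0.003,0.002,0,0,0],[0.6,0.03,0,0,0,0,0],[0.6,0.022,0,0,0,0,0],[0.6,0.008,0,0,0,0,0],[0.6,0,0,0,0,0,0],[0,0,0,0,0,0,0],[0,0,0,0,0,0,0],[0,0,0,0,0,0,0],[0,0,0,0,0,0,0]]' 30
python3 -c "
from h import *
go(ch(0.05,-.05),.22,[1,0])"
```

```text
clock: 10.9
position: [0.5688, -0.3991, 0.0859]
ee_rot: [1.207, 1.208, -1.207]
force: [-2.8, 0.1, 6.9]
width: 0.473
t 10.9 pos [ 0.5688 -0.3991  0.0859] w 0.473 F [-2.8  0.1  6.9]
tool x,y,z in world (cols)
 [[ 0.001  1.     0.002]
 [-0.002  0.002 -1.   ]
 [-1.     0.001  0.002]]
shift tool [-0.1347  0.0343 -0.4206]
tilt fix tool rot [ 0.      0.0017 -0.0012]
turn about tool x 0.0023 q7 0.24
```

```bash
python3 -m handwheel '[[0,-0.01,0,0,0,0,0],[0,-0.03,0,0,0,0,0],[0,-0.04,0,0,0,0,0],[0,-0.04,0,0,0,0,0],[0,-0.04,0,0,0,0,0],[0,-0.01,0,0,0,0,0],[0,0,0.003,-0.03,0,0,0],[0,0,0.003,-0.04,0,0,0],[0,0,0.003,-0.04,0,0,0],[0,0,0.003,-0.04,0,0,0]]'
python3 -m handwheel '[[0,0,0.003,-0.04,0,0,0],[0,0,0.003,-0.04,0,0,0],[0,0,0.003,-0.04,0,0,0],[0,0,0.003,-0.04,0,0,0],[0,0,0.003,-0.04,0,0,0],[0,0,0.003,-0.04,0,0,0],[0,0,0.003,-0.03,0,0,0],[0,0,0,0,0,0,0],[0,0,0,0,0,0,0]]'
python3 -c "
from h import *
go(ch(0.05,-.05),.104,[1,0])
p,d,c=shot('wrist','w3.png')
shot('side','s3.png')
a=cv2.resize(p,(400,300));b=cv2.resize(cv2.imread('pics/s3.png')[:300,100:500],(400,300));cv2.imwrite('pics/v3.png',np.hstack([a,b]))"
```

```text
clock: 11.9
position: [0.5795, -0.2466, 0.2534]
ee_rot: [1.207, 1.211, -1.208]
force: [1.1, 0.7, -3.9]
width: 0.475
clock: 12.8
position: [0.5998, 0.0227, 0.2535]
ee_rot: [1.205, 1.212, -1.206]
force: [-0.0, -0.7, -3.8]
width: 0.476
t 12.8 pos [0.5998 0.0227 0.2535] w 0.476 F [-0.  -0.7 -3.8]
tool x,y,z in world (cols)
 [[-0.001  1.     0.005]
 [-0.     0.005 -1.   ]
 [-1.    -0.001  0.   ]]
shift tool [0.1495 0.0023 0.0009]
tilt fix tool rot [0.     0.0002 0.0009]
turn about tool x 0.0052 q7 -0.37
```

View pics/v3.png

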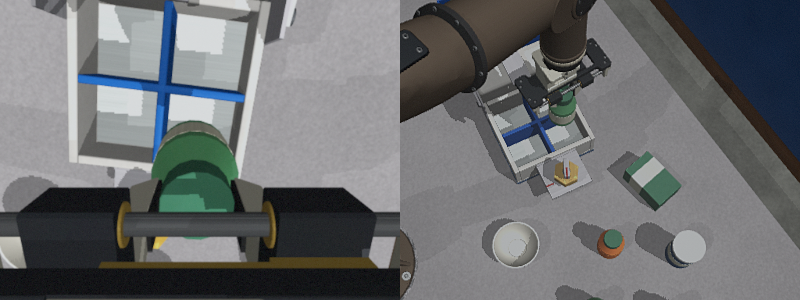

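Bottle is held upright above the far right cell. Lowering it slowly.

```bash
python3 -m handwheel '[[0,0.02,0.002,0,0,0,0],[0,0.03,0,0,0,0,0],[0,0.03,0,0,0,0,0],[0,0.03,0,0,0,0,0],[0,0.02,0,0,0,0,0],[0,0.01,0,0,0,0,0],[0,0.005,0,0,0,0,0],[0,0,0,0,0,0,0]]'
python3 -c "
from h import *
go(ch(0.05,-.05),.101,[1,0])"
```

```text
clock: 13.7
position: [0.6024, 0.0212, 0.1091]
ee_rot: [1.208, 1.21, -1.208]
force: [0.3, 0.8, -3.4]
width: 0.474
t 13.7 pos [0.6024 0.0212 0.1091] w 0.474 F [ 0.3  0.8 -3.4]
tool x,y,z in world (cols)
 [[ 0.     1.     0.002]
 [-0.     0.002 -1.   ]
 [-1.     0.     0.   ]]
shift tool [ 0.0081 -0.0005 -0.0006]
tilt fix tool rot [ 0.      0.0001 -0.    ]
turn about tool x 0.002 q7 -0.46
```

```bash
python3 -m handwheel '[[0,0.003,0,0,0,0,0],[0,0.002,0,0,0,0,0],[0,0.002,0,0,0,0,0],[0,0.001,0,0,0,0,0],[0,0,0,0,0,0,0]]'
python3 -c "
from h import *
st()"
```

```text
clock: 14.2
position: [0.6022, 0.0217, 0.1011]
ee_rot: [1.207, 1.21, -1.207]
force: [0.1, -1.0, -3.2]
width: 0.476
t 14.2 pos [0.6022 0.0217 0.1011] w 0.476 F [ 0.1 -1.  -3.2]
tool x,y,z in world (cols)
 [[ 0.     1.     0.003]
 [-0.     0.003 -1.   ]
 [-1.     0.     0.   ]]
```

```bash
python3 -m handwheel '[[0,0.001,0,0,0,0,0],[0,0.001,0,0,0,0,0],[0,0,0,0,0,0,0]]'
python3 -m handwheel '[[0,0.001,0,0,0,0,0],[0,0,0,0,0,0,0]]'
python3 -m handwheel '[[0,0.001,0,0,0,0,0],[0,0,0,0,0,0,0]]'
```

```text
clock: 14.5
position: [0.6023, 0.0224, 0.1007]
ee_rot: [1.207, 1.21, -1.206]
force: [-5.6, -0.5, 12.6]
width: 0.473
clock: 14.7
position: [0.6024, 0.0226, 0.1006]
ee_rot: [1.207, 1.21, -1.206]
force: [-9.1, -0.5, 21.2]
width: 0.472
clock: 14.9
position: [0.6024, 0.0227, 0.1005]
ee_rot: [1.207, 1.209, -1.206]
force: [-11.6, -0.2, 30.0]
width: 0.469
```

```bash
python3 -m handwheel '[[0.6,-0.002,0,0,0,0,0],[0.6,0,0,0,0,0,0],[0.6,0,0,0,0,0,0],[0.6,-0.02,0,0,0,0,0],[0.6,-0.03,0,0,0,0,0],[0.6,-0.04,0,0,0,0,0],[0.6,-0.03,0,0,0,0,0],[0.6,0,-0.013,0.03,0,0,0],[0.6,0,-0.015,0.035,0,0,0],[0.6,0,-0.015,0.035,0,0,0]]'
python3 -m handwheel '[[0.6,0,-0.015,0.035,0,0,0],[0.6,0,-0.015,0.035,0,0,0],[0.6,0,-0.015,0.035,0,0,0],[0.6,0,-0.015,0.035,0,0,0],[0.6,0,-0.015,0.035,0,0,0],[0.6,0,-0.015,0.035,0,0,0],[0.6,0,-0.015,0.035,0,0,0],[0.6,0,-0.01,0.02,0,0,0],[0.6,0,0,0,0,0,0]]'
python3 - <<'E'
from h import *
for n in("side","top"):
    p,d,c=shot(n,n+'4.png');W=cloud(d,c)
    for q in caps(p,W,.09,.14): print(n,q)
go([.4245,-.3985],.084,[1,0])
E
```

```text
clock: 15.9
position: [0.5593, -0.0793, 0.2191]
ee_rot: [1.207, 1.21, -1.206]
force: [-0.4, 0.4, 1.0]
width: 0.6
clock: 16.8
position: [0.4429, -0.348, 0.2184]
ee_rot: [1.21, 1.208, -1.213]
force: [-0.6, -0.1, 0.0]
width: 0.6
side ([263.0, 124.0], 239, [0.6007, 0.0213, 0.117])
side ([296.0, 310.0], 298, [0.4251, -0.3988, 0.1068])
side ([381.0, 315.0], 295, [0.5787, -0.5097, 0.1062])
top ([506.0, 147.0], 222, [0.6264, -0.8584, 0.1283])
top ([190.0, 167.0], 182, [0.5981, 0.0222, 0.118])
top ([299.0, 183.0], 147, [0.5445, -0.2824, 0.1058])
t 16.9 pos [ 0.4453 -0.3439  0.2188] w 0.6 F [ 0.   0.3 -0.7]
tool x,y,z in world (cols)
 [[ 0.     1.     0.002]
 [ 0.     0.002 -1.   ]
 [-1.     0.    -0.   ]]
shift tool [ 0.1348 -0.0209  0.0547]
tilt fix tool rot [ 0.     -0.0005 -0.0002]
turn about tool x 0.0018 q7 0.35
```

```bash
python3 -m handwheel '[[0.6,0,-0.01,0.027,0,0,0],[0.6,0,-0.01,0.028,0,0,0],[0.6,0.02,0,0,0,0,0],[0.6,0.04,0,0,0,0,0],[0.6,0.04,0,0,0,0,0],[0.6,0.02,0,0,0,0,0],[0.6,0.01,0,0,0,0,0],[0.6,0.002,0,0,0,0,0],[0.6,0,0,0,0,0,0]]'
python3 -c "
from h import *
go([.425,-.3988],.084,[1,0])"
```

```text
clock: 17.8
position: [0.4265, -0.3985, 0.0878]
ee_rot: [1.206, 1.21, -1.206]
force: [-0.2, -0.8, 0.8]
width: 0.601
t 17.8 pos [ 0.4265 -0.3985  0.0878] w 0.601 F [-0.2 -0.8  0.8]
tool x,y,z in world (cols)
 [[ 0.001  1.     0.004]
 [-0.     0.004 -1.   ]
 [-1.     0.001  0.   ]]
shift tool [ 0.0038 -0.0015  0.0003]
tilt fix tool rot [ 0.      0.0005 -0.0011]
turn about tool x 0.0039 q7 0.36
```

```bash
python3 -m handwheel '[[0.6,0.003,-0.001,0,0,0,0],[0,0,0,0,0,0,0],[0,0,0,0,0,0,0],[0,0,0,0,0,0,0],[0,0,0,0,0,0,0]]' 30
python3 -m handwheel '[[0,-0.01,0,0,0,0,0],[0,-0.03,0,0,0,0,0],[0,-0.04,0,0,0,0,0],[0,-0.04,0,0,0,0,0],[0,-0.04,0,0,0,0,0],[0,-0.01,0,0,0,0,0],[0,0,0.007,-0.03,0,0,0],[0,0,0.007,-0.04,0,0,0],[0,0,0.007,-0.04,0,0,0],[0,0,0.007,-0.04,0,0,0]]'
python3 -m handwheel '[[0,0,0.007,-0.04,0,0,0],[0,0,0.007,-0.04,0,0,0],[0,0,0.007,-0.04,0,0,0],[0,0,0.007,-0.04,0,0,0],[0,0,0.007,-0.04,0,0,0],[0,0,0.007,-0.04,0,0,0],[0,0,0.007,-0.04,0,0,0],[0,0,0,0,0,0,0],[0,0,0,0,0,0,0]]'
python3 -c "
from h import *
go(ch(-0.05,-.05),.102,[1,0])"
```

```text
clock: 18.3
position: [0.4244, -0.3991, 0.0847]
ee_rot: [1.207, 1.21, -1.207]
force: [-2.2, 0.6, 7.3]
width: 0.474
clock: 19.3
position: [0.4515, -0.2469, 0.2534]
ee_rot: [1.207, 1.212, -1.208]
force: [0.8, 1.0, -3.8]
width: 0.472
clock: 20.2
position: [0.4996, 0.0324, 0.2535]
ee_rot: [1.204, 1.213, -1.206]
force: [0.1, -0.5, -3.2]
width: 0.473
t 20.2 pos [0.4996 0.0324 0.2535] w 0.473 F [ 0.1 -0.5 -3.2]
tool x,y,z in world (cols)
 [[-0.001  1.     0.006]
 [ 0.     0.006 -1.   ]
 [-1.    -0.001 -0.   ]]
shift tool [ 0.1515  0.0032 -0.0008]
tilt fix tool rot [ 0.     -0.      0.0013]
turn about tool x 0.006 q7 -0.39
```

```bash
python3 -m handwheel '[[0,0.02,0.003,0,0,0,0],[0,0.03,0,0,0,0,0],[0,0.03,0,0,0,0,0],[0,0.03,0,0,0,0,0],[0,0.02,0,0,0,0,0],[0,0.01,0,0,0,0,0],[0,0.008,0,0,0,0,0],[0,0.002,0,0,0,0,0],[0,0,0,0,0,0,0]]'
python3 -m handwheel '[[0,0.002,0,0,0,0,0],[0,0,0,0,0,0,0]]'
python3 -m handwheel '[[0,0.001,0,0,0,0,0],[0,0,0,0,0,0,0]]'
```

```text
clock: 21.1
position: [0.5035, 0.0312, 0.1045]
ee_rot: [1.208, 1.21, -1.207]
force: [-0.1, 0.4, -1.8]
width: 0.471
clock: 21.3
position: [0.5036, 0.0315, 0.1025]
ee_rot: [1.208, 1.21, -1.207]
force: [-0.2, -0.3, -2.9]
width: 0.471
clock: 21.5
position: [0.5032, 0.0315, 0.1012]
ee_rot: [1.207, 1.21, -1.207]
force: [0.3, 0.3, -2.5]
width: 0.476
```

```bash
python3 -c "
from h import *
st()"
```

```text
t 21.5 pos [0.5032 0.0315 0.1012] w 0.476 F [ 0.3  0.3 -2.5]
tool x,y,z in world (cols)
 [[ 0.     1.     0.003]
 [-0.     0.003 -1.   ]
 [-1.     0.     0.   ]]
```

```bash
python3 -m handwheel '[[0,0.001,0,0,0,0,0],[0,0,0,0,0,0,0]]'
python3 -m handwheel '[[0,0.001,0,0,0,0,0],[0,0,0,0,0,0,0]]'
python3 -m handwheel '[[0,0.001,0,0,0,0,0],[0,0,0,0,0,0,0]]'
```

```text
clock: 21.7
position: [0.5033, 0.0316, 0.1001]
ee_rot: [1.207, 1.211, -1.207]
force: [1.5, -0.2, -3.5]
width: 0.473
clock: 21.9
position: [0.5034, 0.0323, 0.0998]
ee_rot: [1.207, 1.211, -1.206]
force: [-2.8, 2.3, 7.2]
width: 0.473
clock: 22.1
position: [0.5034, 0.0327, 0.0996]
ee_rot: [1.207, 1.21, -1.205]
force: [-7.7, 1.8, 18.9]
width: 0.472
```

```bash
python3 -m handwheel '[[0.6,-0.002,0,0,0,0,0],[0.6,0,0,0,0,0,0],[0.6,0,0,0,0,0,0],[0.6,-0.02,0,0,0,0,0],[0.6,-0.03,0,0,0,0,0],[0.6,-0.04,0,0,0,0,0],[0.6,-0.04,0,0,0,0,0],[0.6,-0.04,0.005,0.03,0,0,0],[0.6,-0.02,0.01,0.04,0,0,0],[0.6,0,0.01,0.04,0,0,0]]'
python3 -m handwheel '[[0.6,0,0.01,0.04,0,0,0],[0.6,0,0,0.04,0,0,0],[0.6,0,0,0.02,0,0,0],[0.6,0,0,0,0,0,0]]'
python3 - <<'E'
from h import *
st()
p,d,c=shot('wrist','w5.png');np.savez('pics/w5.npz',p=p,d=d,K=c["camera_matrix"],T=c["pose"]);W=cloud(d,c)
for q in caps(p,W,.09,.14): print(q)
hsv=cv2.cvtColor(p,cv2.COLOR_BGR2HSV)
m=cv2.inRange(hsv,(0,150,60),(8,255,255))|cv2.inRange(hsv,(172,150,60),(180,255,255))
n,l,s,ct=cv2.connectedComponentsWithStats(m)
for i in range(1,n):
    if s[i,4]>20: print("red",ct[i].round(),s[i],W[l==i].mean(0).round(4))
for nm,lo,hi,z0,z1 in (("head",(0,0,0),(180,255,255),.145,.157),("nuttop",(15,100,60),(35,255,255),.113,.125)):
    k=(cv2.inRange(hsv,lo,hi)>0)&(W[...,2]>z0)&(W[...,2]<z1)&(np.hypot(W[...,0]-.5385,W[...,1]+.09)<.05)
    print(nm,k.sum(),W[k].mean(0).round(4),cv2.minAreaRect((W[k][:,:2]*1000).astype(np.float32)) if k.sum()>5 else None)
E
```

```text
clock: 23.1
position: [0.5304, -0.0792, 0.2935]
ee_rot: [1.208, 1.206, -1.202]
force: [1.5, 0.5, -0.9]
width: 0.6
clock: 23.5
position: [0.5382, -0.1828, 0.2889]
ee_rot: [1.21, 1.208, -1.213]
force: [-0.7, 0.8, -0.6]
width: 0.597
t 23.5 pos [ 0.5382 -0.1828  0.2889] w 0.597 F [-0.7  0.8 -0.6]
tool x,y,z in world (cols)
 [[-0.001  1.    -0.003]
 [-0.001 -0.003 -1.   ]
 [-1.    -0.001  0.001]]
([258.0, 254.0], 1171, [0.5451, -0.2805, 0.1034])
red [208.  68.] [199  66  19   5  53] [ 0.4935 -0.0863  0.0741]
red [245.  82.] [238  70  15  25  97] [ 0.5326 -0.1019  0.1501]
head 1017 [ 0.5382 -0.0907  0.1493] ((537.8456420898438, -91.15878295898438), (46.45985794067383, 13.9973726272583), 61.645137786865234)
nuttop 2320 [ 0.5379 -0.0915  0.1177] ((538.2472534179688, -91.28398132324219), (55.354549407958984, 62.30710983276367), 23.830944061279297)
```

View pics/w5.png

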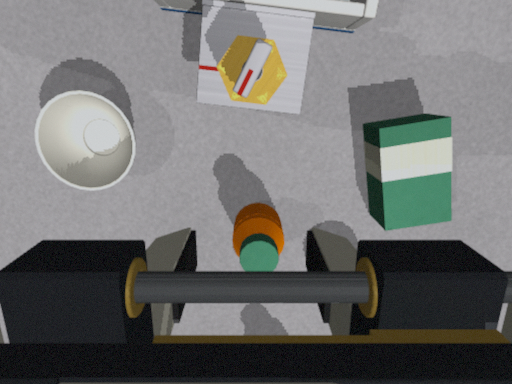

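The screw's axis is near (0.538, -0.090). The red line, at (245,82), is 1.19 rad anticlockwise from the mark at (208,68), and the nut's flat normals are at 24° plus multiples of 60°. Next I grip the head.

```bash
python3 -m handwheel '[[0.4,0,0,0,0.13,0,0],[0.4,0,0,0,0.13,0,0],[0.4,0,0,0,0.13,0,0],[0.4,0,0,0,0.11,0,0],[0.4,0,-0.015,-0.027,0,0,0],[0.4,0.02,-0.015,-0.027,0,0,0],[0.4,0.03,-0.014,-0.027,0,0,0],[0.4,0.03,0,0,0,0,0],[0.4,0,0,0,0,0,0]]'
python3 -c "
from h import *
a=np.radians(151.6)
go([.538,-.090],.126,[np.cos(a),np.sin(a)])"
```

```text
clock: 24.45
position: [0.5362, -0.0838, 0.2067]
ee_rot: [1.559, 0.938, -1.568]
force: [-0.6, -1.0, 0.6]
width: 0.399
t 24.45 pos [ 0.5362 -0.0838  0.2067] w 0.399 F [-0.6 -1.   0.6]
tool x,y,z in world (cols)
 [[-0.006  0.881 -0.473]
 [ 0.001 -0.473 -0.881]
 [-1.    -0.006  0.002]]
shift tool [0.0807 0.005  0.0044]
tilt fix tool rot [0.     0.002  0.0059]
turn about tool x 0.0027 q7 -0.66
```

```bash
python3 -m handwheel '[[0.4,0.02,0.005,0.004,0,0,0],[0.4,0.03,0,0,0,0,0],[0.4,0.02,0,0,0,0,0],[0.4,0.006,0,0,0,0,0],[0.4,0.004,0,0,0,0,0],[0.4,0,0,0,0,0,0]]'
python3 -c "
from h import *
a=np.radians(151.6)
go([.538,-.090],.126,[np.cos(a),np.sin(a)])"
```

```text
clock: 25.05
position: [0.5419, -0.092, 0.1308]
ee_rot: [1.566, 0.931, -1.564]
force: [1.2, -0.1, 0.5]
width: 0.398
t 25.05 pos [ 0.5419 -0.092   0.1308] w 0.398 F [ 1.2 -0.1  0.5]
tool x,y,z in world (cols)
 [[ 0.001  0.879 -0.477]
 [-0.    -0.477 -0.879]
 [-1.     0.001 -0.   ]]
shift tool [ 0.0048 -0.0044  0.0001]
tilt fix tool rot [ 0.     -0.0004 -0.0011]
turn about tool x -0.0016 q7 -0.71
```

```bash
python3 -m handwheel '[[0.4,0.004,-0.004,0,0,0,0],[0.4,0,0,0,0,0,0],[0,0,0,0,0,0,0],[0,0,0,0,0,0,0],[0,0,0,0,0,0,0],[0,0,0,0,0,0,0],[0,0,0,0,0,0,0]]' 60
python3 -c "
from h import *
a=np.radians(-6.6-90)
go([.538,-.090],.126,[np.cos(a),np.sin(a)]);print(observe()['ft_torque'])"
```

```text
clock: 25.75
position: [0.5386, -0.0905, 0.1261]
ee_rot: [1.566, 0.93, -1.564]
force: [4.0, -2.3, -1.4]
width: 0.153
t 25.75 pos [ 0.5386 -0.0905  0.1261] w 0.153 F [ 4.  -2.3 -1.4]
tool x,y,z in world (cols)
 [[ 0.002  0.879 -0.477]
 [-0.    -0.477 -0.879]
 [-1.     0.002 -0.   ]]
shift tool [ 0.0001 -0.0008 -0.0002]
tilt fix tool rot [ 0.     -0.0005 -0.0017]
turn about tool x 1.1886 q7 -0.72
[-0.4691474  -0.87908624  0.08817895]
```

```bash
python3 -m handwheel '[[0,0,0,0,0.12,0,0],[0,0,0,0,0.12,0,0],[0,0,0,0,0.12,0,0],[0,0,0,0,0.12,0,0],[0,0,0,0,0.12,0,0],[0,0,0,0,0.12,0,0],[0,0,0,0,0.12,0,0],[0,0,0,0,0.12,0,0],[0,0,0,0,0.12,0,0],[0,0,0,0,0,0,0]]'
python3 -c "
from h import *
a=np.radians(-6.6-90)
go([.538,-.090],.126,[np.cos(a),np.sin(a)]);print(observe()['ft_torque'])"
```

```text
clock: 26.75
position: [0.5381, -0.0899, 0.1261]
ee_rot: [-2.218, 0.009, 2.216]
force: [1.5, -0.2, -0.3]
width: 0.147
t 26.75 pos [ 0.5381 -0.0899  0.1261] w 0.147 F [ 1.5 -0.2 -0.3]
tool x,y,z in world (cols)
 [[ 0.001 -0.008 -1.   ]
 [-0.    -1.     0.008]
 [-1.     0.    -0.001]]
shift tool [0.0001 0.0001 0.0001]
tilt fix tool rot [ 0.     -0.0008 -0.    ]
turn about tool x 0.107 q7 -1.66
[ 0.0461603  -0.52954835 -0.2506105 ]
```

```bash
python3 -m handwheel '[[0,0,0,0,0.06,0,0],[0,0,0,0,0.047,0,0],[0,0,0,0,0,0,0]]'
python3 -m handwheel '[[0.4,0,0,0,0,0,0],[0.4,0,0,0,0,0,0],[0.4,0,0,0,0,0,0],[0.4,-0.02,0,0,0,0,0],[0.4,-0.04,0,0.01,0,0,0],[0.4,-0.04,0,0.025,0,0,0],[0.75,-0.04,0,0.03,0,0,0],[0.75,-0.01,0,0.03,0,0,0],[0.75,0,0,0,0,0,0],[0.75,0,0,0,0,0,0]]'
cat > look.py <<'E'
from h import *
import sys
o,M=st()
p,d,c=shot('wrist',sys.argv[1]);W=cloud(d,c)
hsv=cv2.cvtColor(p,cv2.COLOR_BGR2HSV)
m=cv2.inRange(hsv,(0,150,60),(8,255,255))|cv2.inRange(hsv,(172,150,60),(180,255,255))
n,l,s,ct=cv2.connectedComponentsWithStats(m)
for i in range(1,n):
    if s[i,4]>20: print("red",ct[i].round(),s[i,4],W[l==i].mean(0).round(4), cv2.minAreaRect((W[l==i][:,:2]*1000).astype(np.float32)))
for nm,lo,hi,z0,z1 in (("head",(0,0,0),(180,255,255),.145,.157),("nuttop",(15,100,60),(35,255,255),.113,.125)):
    k=(cv2.inRange(hsv,lo,hi)>0)&(W[...,2]>z0)&(W[...,2]<z1)&(np.hypot(W[...,0]-.5385,W[...,1]+.09)<.05)
    print(nm,k.sum(),W[k].mean(0).round(4),cv2.minAreaRect((W[k][:,:2]*1000).astype(np.float32)) if k.sum()>5 else None)
k=(abs(W[...,2]-.075)<.003)&(np.hypot(W[...,0]-.54,W[...,1]+.075)<.09)&(hsv[...,1]<70)
print("shelf",cv2.minAreaRect((W[k][:,:2]*1000).astype(np.float32)))
E
python3 look.py w6.png
```

```text
clock: 27.05
position: [0.5381, -0.0898, 0.1261]
ee_rot: [-2.165, 0.119, 2.164]
force: [2.1, 0.3, 1.2]
width: 0.149
clock: 28.05
position: [0.4431, -0.0796, 0.2761]
ee_rot: [-2.165, 0.123, 2.162]
force: [0.5, -0.1, -0.5]
width: 0.7
t 28.05 pos [ 0.4431 -0.0796  0.2761] w 0.7 F [ 0.5 -0.1 -0.5]
tool x,y,z in world (cols)
 [[ 0.001 -0.113 -0.994]
 [-0.001 -0.994  0.113]
 [-1.     0.001 -0.001]]
red [250.  80.] 118 [ 0.5261 -0.0903  0.1524] ((526.0463256835938, -90.3055419921875), (2.3868660926818848, 21.672332763671875), 83.404541015625)
red [250. 115.] 57 [ 0.4942 -0.0861  0.0741] ((494.11297607421875, -86.14008331298828), (2.0643389225006104, 18.08820915222168), 83.44893646240234)
head 1124 [ 0.5389 -0.091   0.1493] ((538.3978881835938, -90.78719329833984), (13.564104080200195, 46.32876968383789), 83.7833023071289)
nuttop 2528 [ 0.5379 -0.0913  0.1177] ((538.3211669921875, -91.338134765625), (62.19166564941406, 55.533111572265625), 44.995635986328125)
shelf ((533.792724609375, -59.63426971435547), (132.0276641845703, 137.3392333984375), 83.38850402832031)
```

View pics/w6.png

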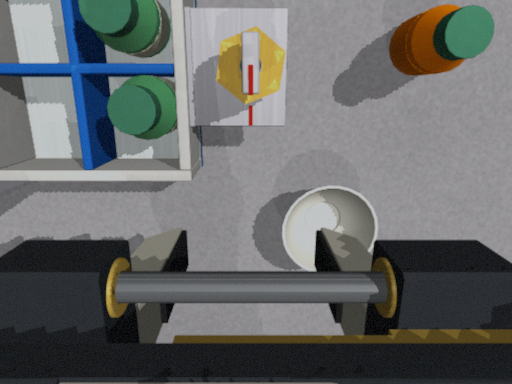

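```bash
python3 -m handwheel '[[0.78,0,0,0,-0.14,0,0],[0.78,0,0,0,-0.14,0,0],[0.78,0,0,0,-0.14,0,0],[0.78,0,0,0,-0.14,0,0],[0.78,0,0,0,-0.14,0,0],[0.78,0,0,0,-0.14,0,0],[0.78,0,0,0,-0.14,0,0],[0.78,0,0,0,-0.14,0,0],[0.78,0,0,0,-0.14,0,0],[0.78,0,0,0,-0.14,0,0]]'
python3 -m handwheel '[[0.78,0,0,0,-0.14,0,0],[0.78,0,0,0,-0.14,0,0],[0.78,0,0,0,-0.14,0,0],[0.78,0,0,0,-0.14,0,0],[0.78,0,0,0,-0.14,0,0],[0.78,0,0,0,-0.14,0,0],[0.78,0,0,0,-0.14,0,0],[0.78,0,0,0,-0.14,0,0],[0.78,0,0,0,-0.14,0,0],[0.78,0,0,0,-0.14,0,0]]'
python3 -m handwheel '[[0.78,0,0,0,-0.14,0,0],[0.78,0,0,0,-0.05,0,0],[0.78,0,0,0,0,0,0]]'
python3 -c "
from h import *
a=np.radians(75)
go([.538,-.090],.20,[np.cos(a),np.sin(a)])"
```

```text
clock: 29.1
position: [0.4438, -0.0794, 0.2746]
ee_rot: [1.411, 1.067, -1.412]
force: [-0.0, 0.1, -0.9]
width: 0.78
clock: 30.1
position: [0.4437, -0.0794, 0.2747]
ee_rot: [0.353, 1.544, -0.351]
force: [-0.1, 0.3, 0.5]
width: 0.781
clock: 30.4
position: [0.4437, -0.0795, 0.2748]
ee_rot: [0.208, 1.563, -0.206]
force: [-0.3, 0.9, -0.7]
width: 0.784
t 30.4 pos [ 0.4437 -0.0795  0.2748] w 0.784 F [-0.3  0.9 -0.7]
tool x,y,z in world (cols)
 [[-0.002  0.261  0.965]
 [ 0.001  0.965 -0.261]
 [-1.     0.001 -0.002]]
shift tool [0.0746 0.0144 0.0939]
tilt fix tool rot [ 0.     -0.002  -0.0009]
turn about tool x -0.0022 q7 1.27
```

```bash
python3 -m handwheel '[[0.78,0,0.005,0.03,0,0,0],[0.78,0.02,0.005,0.03,0,0,0],[0.78,0.03,0.004,0.03,0,0,0],[0.78,0.025,0,0.004,0,0,0],[0.78,0,0,0,0,0,0],[0.78,0,0,0,0,0,0]]'
python3 -c "
from h import *
a=np.radians(75)
go([.538,-.090],.092,[np.cos(a),np.sin(a)])"
```

```text
clock: 31.0
position: [0.5374, -0.0901, 0.2005]
ee_rot: [0.209, 1.563, -0.208]
force: [-0.3, 0.0, 0.7]
width: 0.777
t 31.0 pos [ 0.5374 -0.0901  0.2005] w 0.777 F [-0.3  0.   0.7]
tool x,y,z in world (cols)
 [[-0.002  0.262  0.965]
 [ 0.001  0.965 -0.262]
 [-1.     0.    -0.002]]
shift tool [0.1085 0.0003 0.0008]
tilt fix tool rot [ 0.     -0.0021 -0.0003]
turn about tool x -0.0036 q7 1.15
```

```bash
python3 -m handwheel '[[0.78,0.02,0,0,0,0,0],[0.78,0.02,0,0,0,0,0],[0.78,0.02,0,0,0,0,0],[0.78,0.015,0,0,0,0,0],[0.78,0,0,0,0,0,0]]'
python3 -m handwheel '[[0.78,0.01,0,0,0,0,0],[0.78,0.01,0,0,0,0,0],[0.78,0.01,0,0,0,0,0],[0.78,0.003,0,0,0,0,0],[0.78,0,0,0,0,0,0]]'
python3 -c "
from h import *
a=np.radians(75)
go([.538,-.090],.092,[np.cos(a),np.sin(a)])"
```

```text
clock: 31.5
position: [0.537, -0.0906, 0.1259]
ee_rot: [0.208, 1.562, -0.209]
force: [0.1, 0.1, -0.1]
width: 0.781
clock: 32.0
position: [0.5373, -0.0904, 0.0923]
ee_rot: [0.208, 1.562, -0.208]
force: [0.0, 0.4, -0.2]
width: 0.779
t 32.0 pos [ 0.5373 -0.0904  0.0923] w 0.779 F [ 0.   0.4 -0.2]
tool x,y,z in world (cols)
 [[-0.001  0.262  0.965]
 [ 0.     0.965 -0.262]
 [-1.    -0.    -0.001]]
shift tool [0.0003 0.0005 0.0006]
tilt fix tool rot [ 0.     -0.0011  0.0001]
turn about tool x -0.003 q7 1.07
```

```bash
python3 -m handwheel '[[0,0,0,0,0,0,0],[0,0,0,0,0,0,0],[0,0,0,0,0,0,0],[0,0,0,0,0,0,0]]' 25
python3 -c "
from h import *
st();print(observe()['ft_torque'])"
python3 -m handwheel '[[0,0.0001,0,0,0.13,0,0],[0,0.0001,0,0,0.13,0,0],[0,0.0001,0,0,0.13,0,0],[0,0.0001,0,0,0.13,0,0],[0,0.0001,0,0,0.13,0,0],[0,0.0001,0,0,0.13,0,0],[0,0.0001,0,0,0.13,0,0],[0,0.0001,0,0,0.13,0,0],[0,0,0,0,0,0,0]]'
python3 -c "
from h import *
o,M=st();print(o['ft_torque'],np.degrees(np.arctan2(M[1,1],M[0,1])))"
```

```text
clock: 32.4
position: [0.5382, -0.0897, 0.0932]
ee_rot: [0.208, 1.56, -0.207]
force: [1.7, 4.7, 0.2]
width: 0.606
t 32.4 pos [ 0.5382 -0.0897  0.0932] w 0.606 F [1.7 4.7 0.2]
tool x,y,z in world (cols)
 [[ 0.001  0.261  0.965]
 [ 0.001  0.965 -0.261]
 [-1.     0.001  0.001]]
[ 0.81704591 -0.38713103 -0.02660223]
clock: 33.3
position: [0.5387, -0.0892, 0.0925]
ee_rot: [1.013, 1.322, -1.01]
force: [2.5, 5.1, 0.6]
width: 0.613
t 33.3 pos [ 0.5387 -0.0892  0.0925] w 0.613 F [2.5 5.1 0.6]
tool x,y,z in world (cols)
 [[ 0.002  0.965  0.262]
 [ 0.001  0.262 -0.965]
 [-1.     0.002 -0.   ]]
[ 1.01095337 -0.65913532 -0.04175593] 15.159932201845786
```

```bash
cat > tq.py <<'E'
from h import *
o,M=st();print("Tz",o['ft_torque'][2].round(3),"ang",np.degrees(np.arctan2(M[1,1],M[0,1])).round(2),"q7",o['joints'][6].round(2))
E
python3 -m handwheel '[[0,0.0001,0,0,0.13,0,0],[0,0.0001,0,0,0.13,0,0],[0,0.0001,0,0,0.13,0,0],[0,0.0001,0,0,0.13,0,0],[0,0,0,0,0,0,0]]';python3 tq.py|grep Tz
python3 -m handwheel '[[0,0.0001,0,0,0.07,0,0],[0,0,0,0,0,0,0]]';python3 tq.py|grep Tz
```

```text
clock: 33.8
position: [0.5392, -0.0892, 0.0922]
ee_rot: [1.396, 1.077, -1.392]
force: [3.6, 3.9, -0.3]
width: 0.605
Tz 0.032 ang -14.58 q7 -0.25
clock: 34.0
position: [0.5392, -0.0892, 0.0922]
ee_rot: [1.445, 1.038, -1.44]
force: [3.6, 4.4, -0.2]
width: 0.611
Tz -0.047 ang -18.46 q7 -0.3
```

```bash
cat >> tq.py <<'E'
import sys; sys.exit(abs(o['ft_torque'][2])>0.13)
E
s='python3 -m handwheel'
python3 -m handwheel '[[0,0,0,0,0.06,0,0],[0,0,0,0,0,0,0]]' >/dev/null; python3 tq.py|grep Tz; python3 tq.py >/dev/null &&
python3 -m handwheel '[[0,0,0,0,0.06,0,0],[0,0,0,0,0,0,0]]' >/dev/null; python3 tq.py|grep Tz; python3 tq.py >/dev/null &&
python3 -m handwheel '[[0,0.0001,0,0,0.06,0,0],[0,0,0,0,0,0,0]]' >/dev/null; python3 tq.py|grep Tz; python3 tq.py >/dev/null &&
python3 -m handwheel '[[0,0,0,0,0.06,0,0],[0,0,0,0,0,0,0]]' >/dev/null; python3 tq.py|grep Tz; python3 tq.py >/dev/null &&
python3 -m handwheel '[[0,0.0001,0,0,0.06,0,0],[0,0,0,0,0,0,0]]' >/dev/null; python3 tq.py|grep Tz; python3 tq.py >/dev/null &&
python3 -m handwheel '[[0,0,0,0,0.06,0,0],[0,0,0,0,0,0,0]]' >/dev/null; python3 tq.py|grep Tz
```

```text
Tz 0.006 ang -21.88 q7 -0.35
Tz 0.006 ang -21.88 q7 -0.35
Tz 0.006 ang -21.88 q7 -0.35
Tz 0.006 ang -21.88 q7 -0.35
Tz 0.006 ang -21.88 q7 -0.35
Tz 0.006 ang -21.88 q7 -0.35False
False
False
False
False
False
False
False
False
False
False
```

```bash
cat > tq.py <<'E'
from h import *
import sys
o=observe();M=R.from_rotvec(o["ee_rot"]).as_matrix()
print("t",o["clock"].round(2) if hasattr(o["clock"],"round") else o["clock"],"Tz",o['ft_torque'][2].round(3),"ang",np.degrees(np.arctan2(M[1,1],M[0,1])).round(2),"z",o['position'][2].round(4),"Fz",o['force'][2].round(1))
sys.exit(int(abs(o['ft_torque'][2])>0.13))
E
python3 -m handwheel '[[0,0,0,0,0.06,0,0],[0,0,0,0,0,0,0]]' >/dev/null; python3 tq.py &&
python3 -m handwheel '[[0,0.0001,0,0,0.06,0,0],[0,0,0,0,0,0,0]]' >/dev/null; python3 tq.py &&
python3 -m handwheel '[[0,0,0,0,0.06,0,0],[0,0,0,0,0,0,0]]' >/dev/null; python3 tq.py &&
python3 -m handwheel '[[0,0.0001,0,0,0.06,0,0],[0,0,0,0,0,0,0]]' >/dev/null; python3 tq.py &&
python3 -m handwheel '[[0,0,0,0,0.06,0,0],[0,0,0,0,0,0,0]]' >/dev/null; python3 tq.py &&
python3 -m handwheel '[[0,0.0001,0,0,0.06,0,0],[0,0,0,0,0,0,0]]' >/dev/null; python3 tq.py
```

```text
t 34.4 Tz -0.075 ang -25.31 z 0.0921 Fz -1.1
t 34.6 Tz -0.006 ang -28.76 z 0.092 Fz 0.5
t 34.8 Tz -0.066 ang -32.2 z 0.092 Fz -0.2
t 35.0 Tz -0.069 ang -35.63 z 0.092 Fz -0.5
t 35.2 Tz -0.028 ang -39.07 z 0.0919 Fz -1.0
t 35.4 Tz -0.112 ang -42.51 z 0.0919 Fz -1.0
```

```bash
sed -i 's/>0.13/>0.15/' tq.py
python3 -m handwheel '[[0,0,0,0,0.05,0,0],[0,0,0,0,0,0,0]]' >/dev/null; python3 tq.py &&
python3 -m handwheel '[[0,0.0001,0,0,0.05,0,0],[0,0,0,0,0,0,0]]' >/dev/null; python3 tq.py &&
python3 -m handwheel '[[0,0,0,0,0.05,0,0],[0,0,0,0,0,0,0]]' >/dev/null; python3 tq.py &&
python3 -m handwheel '[[0,0.0001,0,0,0.05,0,0],[0,0,0,0,0,0,0]]' >/dev/null; python3 tq.py &&
python3 -m handwheel '[[0,0,0,0,0.05,0,0],[0,0,0,0,0,0,0]]' >/dev/null; python3 tq.py &&
python3 -m handwheel '[[0,0.0001,0,0,0.05,0,0],[0,0,0,0,0,0,0]]' >/dev/null; python3 tq.py &&
python3 -m handwheel '[[0,0,0,0,0.05,0,0],[0,0,0,0,0,0,0]]' >/dev/null; python3 tq.py &&
python3 -m handwheel '[[0,0.0001,0,0,0.05,0,0],[0,0,0,0,0,0,0]]' >/dev/null; python3 tq.py
```

```text
t 35.6 Tz -0.039 ang -45.35 z 0.0919 Fz -0.3
t 35.8 Tz -0.055 ang -48.22 z 0.0918 Fz -0.5
t 36.0 Tz -0.026 ang -51.09 z 0.0918 Fz 0.7
t 36.2 Tz -0.043 ang -53.95 z 0.0918 Fz -0.2
t 36.4 Tz -0.047 ang -56.82 z 0.0917 Fz -0.3
t 36.6 Tz -0.089 ang -59.69 z 0.0917 Fz 1.0
t 36.8 Tz 0.031 ang -62.55 z 0.0917 Fz 0.2
t 37.0 Tz -0.052 ang -65.42 z 0.0916 Fz 0.5
```

```bash
python3 -m handwheel '[[0,0,0,0,0.05,0,0],[0,0,0,0,0,0,0]]' >/dev/null; python3 tq.py &&
python3 -m handwheel '[[0,0.0001,0,0,0.05,0,0],[0,0,0,0,0,0,0]]' >/dev/null; python3 tq.py &&
python3 -m handwheel '[[0,0,0,0,0.05,0,0],[0,0,0,0,0,0,0]]' >/dev/null; python3 tq.py &&
python3 -m handwheel '[[0,0.0001,0,0,0.05,0,0],[0,0,0,0,0,0,0]]' >/dev/null; python3 tq.py &&
python3 -m handwheel '[[0,0,0,0,0.05,0,0],[0,0,0,0,0,0,0]]' >/dev/null; python3 tq.py &&
python3 -m handwheel '[[0,0.0001,0,0,0.05,0,0],[0,0,0,0,0,0,0]]' >/dev/null; python3 tq.py &&
python3 -m handwheel '[[0,0,0,0,0.05,0,0],[0,0,0,0,0,0,0]]' >/dev/null; python3 tq.py &&
python3 -m handwheel '[[0,0.0001,0,0,0.05,0,0],[0,0,0,0,0,0,0]]' >/dev/null; python3 tq.py &&
python3 -m handwheel '[[0,0,0,0,0.05,0,0],[0,0,0,0,0,0,0]]' >/dev/null; python3 tq.py &&
python3 -m handwheel '[[0,0.0001,0,0,0.05,0,0],[0,0,0,0,0,0,0]]' >/dev/null; python3 tq.py
```

```text
t 37.2 Tz -0.07 ang -68.28 z 0.0916 Fz 0.7
t 37.4 Tz -0.082 ang -71.15 z 0.0915 Fz 0.9
t 37.6 Tz -0.075 ang -74.01 z 0.0915 Fz 0.7
t 37.8 Tz 0.013 ang -76.88 z 0.0915 Fz 1.7
t 38.0 Tz -0.047 ang -79.75 z 0.0915 Fz 1.2
t 38.2 Tz 0.003 ang -82.62 z 0.0914 Fz 1.2
t 38.4 Tz -0.011 ang -85.48 z 0.0914 Fz 1.2
t 38.6 Tz -0.122 ang -88.35 z 0.0914 Fz 1.8
t 38.8 Tz -0.043 ang -91.21 z 0.0913 Fz 1.8
t 39.0 Tz -0.017 ang -94.08 z 0.0913 Fz 2.2
```

```bash
python3 -m handwheel '[[0,0,0,0,0.03,0,0],[0,0,0,0,0,0,0]]' >/dev/null; python3 tq.py &&
python3 -m handwheel '[[0,0,0,0,0.03,0,0],[0,0,0,0,0,0,0]]' >/dev/null; python3 tq.py &&
python3 -m handwheel '[[0,0,0,0,0.03,0,0],[0,0,0,0,0,0,0]]' >/dev/null; python3 tq.py &&
python3 -m handwheel '[[0,0,0,0,0.03,0,0],[0,0,0,0,0,0,0]]' >/dev/null; python3 tq.py
```

```text
t 39.2 Tz -0.045 ang -95.76 z 0.0913 Fz 2.1
t 39.4 Tz 0.073 ang -97.46 z 0.0912 Fz 2.3
t 39.6 Tz 0.04 ang -99.18 z 0.0913 Fz 2.3
t 39.8 Tz 0.06 ang -100.89 z 0.0913 Fz 2.0
```

```bash
python3 -m handwheel '[[0,0,0,0,0.03,0,0],[0,0,0,0,0,0,0],[0,0,0,0,0,0,0]]' >/dev/null; python3 tq.py &&
python3 -m handwheel '[[0,0,0,0,0.03,0,0],[0,0,0,0,0,0,0],[0,0,0,0,0,0,0]]' >/dev/null; python3 tq.py
python3 - <<'E'
from h import *
p,d,c=shot('side');W=cloud(d,c)
k=(np.hypot(W[...,0]-.5385,W[...,1]+.09)<.12)
ys,xs=np.where(k);q=p[ys.min():ys.max(),xs.min():xs.max()]
cv2.imwrite('pics/v7.png',cv2.resize(q,None,fx=5,fy=5,interpolation=cv2.INTER_CUBIC)[:600,:800])
E
```

```text
t 40.1 Tz 0.06 ang -102.57 z 0.0913 Fz 1.8
t 40.4 Tz 0.04 ang -104.29 z 0.0913 Fz 2.8
```

View pics/v7.png

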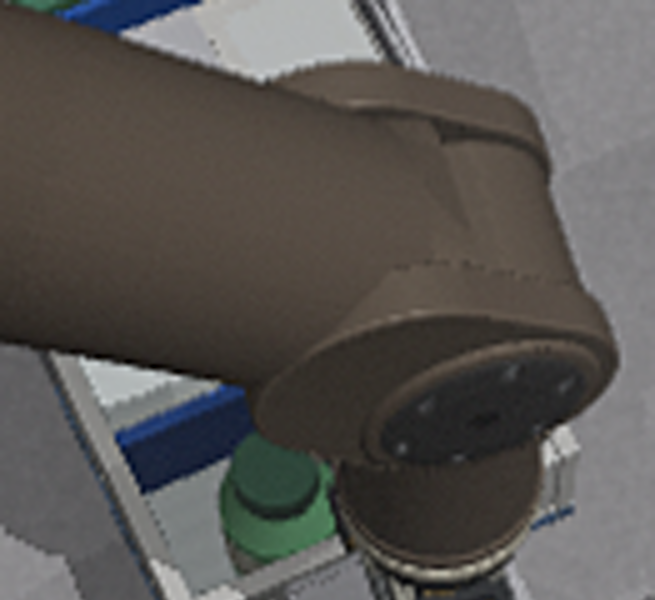

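```bash
python3 -m handwheel '[[0.78,0,0,0,0,0,0],[0.78,0,0,0,0,0,0],[0.78,0,0,0,0,0,0],[0.78,-0.02,0,0,0,0,0],[0.78,-0.04,0,0,0,0,0],[0.78,-0.04,0,0.01,0,0,0],[0.78,-0.04,0,0.025,0,0,0],[0.78,-0.03,0,0.03,0,0,0],[0.78,-0.01,0,0.03,0,0,0],[0.78,0,0,0,0,0,0]]'
python3 look.py w8.png
```

```text
clock: 41.45
position: [0.4433, -0.0663, 0.2719]
ee_rot: [-2.088, 0.263, 2.085]
force: [0.5, 0.3, 0.1]
width: 0.778
t 41.45 pos [ 0.4433 -0.0663  0.2719] w 0.778 F [0.5 0.3 0.1]
tool x,y,z in world (cols)
 [[ 0.001 -0.25  -0.968]
 [ 0.001 -0.968  0.25 ]
 [-1.    -0.002 -0.001]]
red [250.  76.] 113 [ 0.5268 -0.0883  0.1549] ((526.4351806640625, -88.44895935058594), (3.1639411449432373, 21.238250732421875), 75.54817962646484)
red [256. 113.] 49 [ 0.4939 -0.0863  0.0741] ((493.9423522949219, -86.29938507080078), (2.5006299018859863, 18.12781524658203), 83.00102996826172)
head 1166 [ 0.5392 -0.0913  0.1493] ((538.6853637695312, -90.90276336669922), (13.707874298095703, 46.2115478515625), 75.85247802734375)
nuttop 2557 [ 0.5376 -0.0911  0.1158] ((538.3607788085938, -91.29641723632812), (62.31970977783203, 55.523895263671875), 45.9405403137207)
shelf ((534.435546875, -77.08906555175781), (97.80220794677734, 144.1864013671875), 83.5167007446289)
```

```bash
python3 -c "
import cv2;p=cv2.imread('pics/w8.png');q=cv2.imread('pics/w6.png')
import numpy as np
cv2.imwrite('pics/v8.png',np.hstack([cv2.resize(q[0:150,170:310],None,fx=2.8,fy=2.8),cv2.resize(p[0:150,170:310],None,fx=2.8,fy=2.8)]))"
```

```text
(no output)
```

View pics/v8.png

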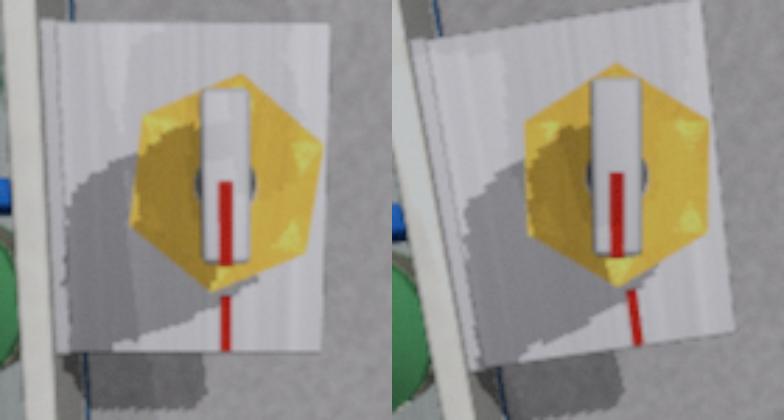

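The nut is down, but it dragged the screw about 0.135 rad clockwise past the mark: the head line reads 75.7° against the mark's 83.4°. I'll grip the head again and turn it back; the nut rides with it.

```bash
python3 -m handwheel '[[0.4,0,0,-0.03,0,0,0],[0.4,0,0,-0.03,0,0,0],[0.4,0.02,0,-0.03,0,0,0],[0.4,0.03,0,-0.008,0,0,0],[0.4,0.03,0,0,0,0,0],[0.4,0.02,0,0,0,0,0],[0.4,0.005,0,0,0,0,0],[0.4,0,0,0,0,0,0]]'
python3 -c "
from h import *
a=np.radians(75.7)
go([.5385,-.0900],.126,[np.cos(a),np.sin(a)])"
```

```text
clock: 42.3
position: [0.5403, -0.0915, 0.1643]
ee_rot: [-2.084, 0.267, 2.089]
force: [0.8, -0.3, 0.6]
width: 0.402
t 42.3 pos [ 0.5403 -0.0915  0.1643] w 0.402 F [ 0.8 -0.3  0.6]
tool x,y,z in world (cols)
 [[-0.002 -0.251 -0.968]
 [-0.001 -0.968  0.251]
 [-1.     0.001  0.002]]
shift tool [ 0.0383 -0.0011  0.0021]
tilt fix tool rot [ 0.      0.0022 -0.0011]
turn about tool x -0.0038 q7 -1.58
```

```bash
python3 -m handwheel '[[0.4,0.02,-0.001,0.002,0,0,0],[0.4,0.012,0,0,0,0,0],[0.4,0.006,0,0,0,0,0],[0.4,0,0,0,0,0,0],[0,0,0,0,0,0,0],[0,0,0,0,0,0,0],[0,0,0,0,0,0,0],[0,0,0,0,0,0,0],[0,0,0,0,0,0,0]]' 60
python3 -c "
from h import *
a=np.radians(83.45)
go([.5385,-.0900],.126,[np.cos(a),np.sin(a)])"
```

```text
clock: 43.2
position: [0.5392, -0.0899, 0.1278]
ee_rot: [-2.088, 0.266, 2.086]
force: [-0.5, -1.3, 4.3]
width: 0.151
t 43.2 pos [ 0.5392 -0.0899  0.1278] w 0.151 F [-0.5 -1.3  4.3]
tool x,y,z in world (cols)
 [[ 0.001 -0.25  -0.968]
 [-0.    -0.968  0.25 ]
 [-1.     0.    -0.001]]
shift tool [0.0018 0.0002 0.0007]
tilt fix tool rot [ 0.     -0.0008 -0.    ]
turn about tool x -0.1388 q7 -1.56
```

```bash
python3 -m handwheel '[[0,0,0,0,-0.05,0,0],[0,0,0,0,-0.05,0,0],[0,0,0,0,-0.038,0,0],[0,0,0,0,0,0,0]]'; python3 tq.py
python3 -m handwheel '[[0.4,0,0,0,0,0,0],[0.4,0,0,0,0,0,0],[0.4,0,0,0,0,0,0],[0.4,-0.02,0,0,0,0,0],[0.4,-0.04,0,0.01,0,0,0],[0.4,-0.04,0,0.025,0,0,0],[0.4,-0.04,0,0.03,0,0,0],[0.4,-0.01,0,0.03,0,0,0],[0.78,0,0,0,0,0,0],[0.78,0,0,0,0,0,0]]'
python3 look.py w9.png
```

```text
clock: 43.6
position: [0.5392, -0.0899, 0.1278]
ee_rot: [-2.163, 0.125, 2.161]
force: [-0.7, -0.9, 5.6]
width: 0.151
t 43.6 Tz -0.095 ang -96.6 z 0.1278 Fz 5.6
clock: 44.6
position: [0.4445, -0.0786, 0.2776]
ee_rot: [-2.163, 0.124, 2.161]
force: [0.2, 0.4, -0.1]
width: 0.526
t 44.6 pos [ 0.4445 -0.0786  0.2776] w 0.526 F [ 0.2  0.4 -0.1]
tool x,y,z in world (cols)
 [[ 0.001 -0.115 -0.993]
 [ 0.001 -0.993  0.115]
 [-1.    -0.001 -0.001]]
red [252.  81.] 113 [ 0.5261 -0.0899  0.1526] ((526.3863525390625, -89.96186065673828), (2.388474464416504, 21.010299682617188), 83.40380859375)
red [252. 116.] 36 [ 0.4946 -0.0864  0.0842] ((502.2964172363281, -87.29058837890625), (1.0386041402816772, 34.05259704589844), 83.46705627441406)
head 1093 [ 0.5393 -0.0912  0.1494] ((538.83154296875, -91.10725402832031), (13.944244384765625, 46.0764274597168), 83.79784393310547)
nuttop 2468 [ 0.5379 -0.0912  0.1158] ((538.4153442382812, -91.08895874023438), (55.161964416503906, 62.561859130859375), 23.64126205444336)
shelf ((534.4519653320312, -60.62354278564453), (130.31134033203125, 139.43006896972656), 83.38394927978516)
```

Line and mark agree again (83.4° against 83.5°), and the nut has kept its tight angle relative to the head. Next I go to the tray handle.

```bash
python3 -m handwheel '[[0.35,-0.025,0,0,0,0,0],[0.35,0,-0.03,-0.007,0,0,0],[0.35,0,-0.035,-0.008,0,0,0],[0.35,0,-0.035,-0.008,0,0,0],[0.35,0,-0.035,-0.008,0,0,0],[0.35,0,-0.035,-0.008,0,0,0],[0.35,0,-0.035,-0.008,0,0,0],[0.35,0,-0.035,-0.008,0,0,0],[0.35,0,-0.035,-0.008,0,0,0],[0.35,0,-0.035,-0.008,0,0,0]]'
python3 -m handwheel '[[0.35,0,-0.035,-0.008,0,0,0],[0.35,0,-0.035,-0.008,0,0,0],[0.35,0,-0.035,-0.008,0,0,0],[0.35,0,-0.02,0,0,0,0],[0.35,0,0,0,0,0,0],[0.35,0,0,0,0,0,0]]'
python3 -c "
from h import *
go([.5891,.3468],.19,EY)"
```

```text
clock: 45.65
position: [0.5516, 0.2227, 0.3005]
ee_rot: [-2.161, 0.126, 2.165]
force: [1.4, -0.4, 0.0]
width: 0.352
clock: 46.25
position: [0.5892, 0.3423, 0.3002]
ee_rot: [-2.161, 0.127, 2.165]
force: [0.2, -0.4, -1.2]
width: 0.351
t 46.25 pos [0.5892 0.3423 0.3002] w 0.351 F [ 0.2 -0.4 -1.2]
tool x,y,z in world (cols)
 [[-0.002 -0.115 -0.993]
 [-0.002 -0.993  0.115]
 [-1.     0.002  0.002]]
shift tool [ 0.1102 -0.0047  0.0004]
tilt fix tool rot [ 0.      0.0017 -0.0023]
turn about tool x 0.0001 q7 -2.23
```

```bash
python3 -m handwheel '[[0.35,0.02,-0.005,0,0,0,0],[0.35,0.03,0,0,0,0,0],[0.35,0.03,0,0,0,0,0],[0.35,0.02,0,0,0,0,0],[0.35,0.008,0,0,0,0,0],[0.35,0.002,0,0,0,0,0],[0,0,0,0,0,0,0],[0,0,0,0,0,0,0],[0,0,0,0,0,0,0],[0,0,0,0,0,0,0]]' 40
python3 -c "
from h import *
go([.5891,.3468],.19,EY)"
```

```text
clock: 47.25
position: [0.5901, 0.3467, 0.1936]
ee_rot: [-2.163, 0.126, 2.16]
force: [-2.1, -3.8, 6.1]
width: 0.151
t 47.25 pos [0.5901 0.3467 0.1936] w 0.151 F [-2.1 -3.8  6.1]
tool x,y,z in world (cols)
 [[ 0.001 -0.116 -0.993]
 [-0.    -0.993  0.116]
 [-1.    -0.    -0.001]]
shift tool [0.0036 0.     0.0011]
tilt fix tool rot [ 0.     -0.0014  0.    ]
turn about tool x -0.0009 q7 -2.22
```

```bash
python3 -m handwheel '[[0,-0.0173,0.0059,0,0,0,0],[0,-0.0164,0.0081,0,0,0,0],[0,-0.0152,0.0102,0,0,0,0],[0,-0.0138,0.0121,0,0,0,0],[0,-0.0121,0.0138,0,0,0,0],[0,-0.0102,0.0152,0,0,0,0],[0,-0.0081,0.0164,0,0,0,0],[0,-0.0059,0.0173,0,0,0,0],[0,-0.0036,0.018,0,0,0,0],[0,-0.0012,0.0183,0,0,0,0]]'
python3 -m handwheel '[[0,0.0012,0.0183,0,0,0,0],[0,0.0036,0.018,0,0,0,0],[0,0.0059,0.0173,0,0,0,0],[0,0.0081,0.0164,0,0,0,0],[0,0.0102,0.0152,0,0,0,0],[0,0.0121,0.0138,0,0,0,0],[0,0.0138,0.0121,0,0,0,0],[0,0.0152,0.0102,0,0,0,0]]'
python3 -c "
from h import *
go(ch(0,0),.1936,EY)"
```

```text
clock: 48.25
position: [0.575, 0.2156, 0.2974]
ee_rot: [-2.165, 0.117, 2.157]
force: [5.5, 7.7, -5.1]
width: 0.15
clock: 49.05
position: [0.5609, 0.0917, 0.2272]
ee_rot: [-2.165, 0.124, 2.158]
force: [0.3, 0.3, 4.0]
width: 0.149
t 49.05 pos [0.5609 0.0917 0.2272] w 0.149 F [0.3 0.3 4. ]
tool x,y,z in world (cols)
 [[ 0.003 -0.116 -0.993]
 [ 0.001 -0.993  0.116]
 [-1.    -0.001 -0.003]]
shift tool [0.0336 0.0148 0.0013]
tilt fix tool rot [ 0.    -0.003  0.001]
turn about tool x -0.0008 q7 -1.86
```

Last part gently, until contact.

```bash
python3 -m handwheel '[[0,0.012,0.0062,0,0,0,0],[0,0.01,0.0045,0,0,0,0],[0,0.006,0.0023,0,0,0,0],[0,0.003,0.001,0,0,0,0],[0,0,0,0,0,0,0]]'
python3 -m handwheel '[[0,0.002,0.0006,0,0,0,0],[0,0,0,0,0,0,0]]'
python3 -m handwheel '[[0,0.001,0.0003,0,0,0,0],[0,0,0,0,0,0,0]]'
```

```text
clock: 49.55
position: [0.5592, 0.0783, 0.1947]
ee_rot: [-2.163, 0.126, 2.161]
force: [7.6, -3.9, -5.6]
width: 0.15
clock: 49.75
position: [0.5592, 0.078, 0.1935]
ee_rot: [-2.164, 0.125, 2.16]
force: [4.7, -3.6, 3.5]
width: 0.143
clock: 49.95
position: [0.5593, 0.078, 0.1934]
ee_rot: [-2.164, 0.124, 2.159]
force: [0.8, -3.5, 11.7]
width: 0.15
```

```bash
python3 -m handwheel '[[0,0.001,0.0002,0,0,0,0],[0,0,0,0,0,0,0]]'
python3 -m handwheel '[[0.35,0,0,0,0,0,0],[0.35,0,0,0,0,0,0],[0.35,0,0,0,0,0,0],[0.35,-0.02,0,0,0,0,0],[0.35,-0.04,0,0,0,0,0],[0.35,-0.04,0,0,0,0,0],[0.35,0,0,0.04,0,0,0],[0.35,0,0,0.04,0,0,0],[0.35,0,0,0.04,0,0,0],[0.35,0,0,0.03,0,0,0]]'
python3 - <<'E'
from h import *
st()
for n in("top","side"):
    p,d,c=shot(n,n+'9.png');W=cloud(d,c);hsv=cv2.cvtColor(p,cv2.COLOR_BGR2HSV)
    hd=(hsv[...,1]<90)&(abs(W[...,2]-.21)<.012)&(abs(W[...,0]-.558)<.09)&(abs(W[...,1]-.0785)<.04)
    print(n,"handle",cv2.minAreaRect((W[hd][:,:2]*1000).astype(np.float32)),W[hd][:,2].mean(),hd.sum())
    for q in caps(p,W): print("cap",q)
    m=cv2.inRange(hsv,(0,120,50),(8,255,255))|cv2.inRange(hsv,(170,120,50),(180,255,255))
    ys,xs=np.where((np.hypot(W[...,0]-.5385,W[...,1]+.09)<.06)); 
    cv2.imwrite(f'pics/c_{n}.png',cv2.resize(p[60:240,60:300] if n=="side" else p[100:280,20:260],(400,300)))
cv2.imwrite('pics/v9.png',np.hstack([cv2.imread('pics/c_top.png'),cv2.imread('pics/c_side.png')]))
E
```

```text
clock: 50.15
position: [0.5593, 0.078, 0.1933]
ee_rot: [-2.165, 0.123, 2.159]
force: [-1.3, -2.2, 19.8]
width: 0.148
clock: 51.15
position: [0.4065, 0.095, 0.2905]
ee_rot: [-2.161, 0.124, 2.164]
force: [0.3, 0.3, 1.3]
width: 0.35
t 51.15 pos [0.4065 0.095  0.2905] w 0.35 F [0.3 0.3 1.3]
tool x,y,z in world (cols)
 [[-0.002 -0.114 -0.993]
 [-0.    -0.993  0.114]
 [-1.     0.     0.002]]
top handle ((557.08837890625, 78.72029113769531), (14.622360229492188, 118.97093200683594), 83.62068176269531) 0.21024300177529465 288
cap ([379.0, 169.0], 133, [0.5783, -0.509, 0.1061])
cap ([300.0, 183.0], 134, [0.5454, -0.2833, 0.1058])
side handle ((559.1885375976562, 77.93173217773438), (17.519258499145508, 119.4343490600586), 82.55623626708984) 0.21151698203423516 356
cap ([237.0, 152.0], 50, [0.5116, 0.0008, 0.0942])
cap ([312.0, 239.0], 249, [0.5451, -0.2846, 0.1065])
cap ([381.0, 315.0], 296, [0.579, -0.5099, 0.1064])
```

View pics/v9.png

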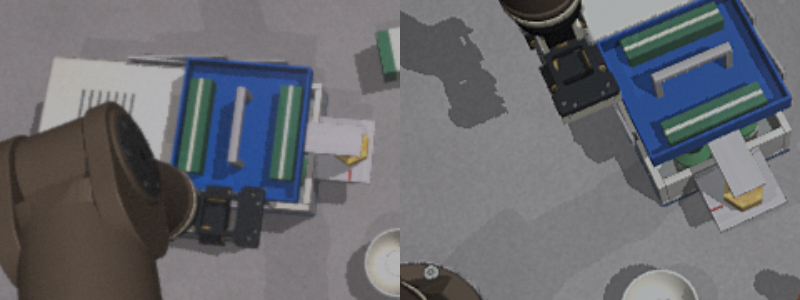

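The tray is back at its starting closed pose. Both bottles are under it and the gripper is clear.

```bash
python3 -c "
from cell import *
print(sign_off())"
```

```text
the job is handed in; nothing more can be done
None
```

The job is done and handed in at about 51 s on the robot's clock, with one slip: the jam nut dragged the screw off its mark while I tightened it, and I had to turn it back.

- **Bottles:** I swung the tray fully open and set both loose green bottles upright in the two right-hand cells, far then near. The two orange look-alikes, the carton, the tin and the bowl were left alone.
- **Stop screw and jam nut:** I turned the screw 1.19 rad clockwise onto its mark and ran the nut down until it stopped. The torque reading did not show the nut going tight, so I went too far and dragged the screw about 0.135 rad past its mark.
- **Correction:** I gripped the head again and turned it back, and the nut rode with it. In the last wrist view the red line was at 83.4° (the head bar 83.8°) against the mark at 83.5°. The nut's angle to the head was within about 0.3° of its tight reading, and its height had not changed.
- **Tray closed:** I swung the tray down until it pressed on its stop with about 20 N. The handle is within 1 mm of where it started, and the gripper is clear of everything.

After closing the tray I could no longer see the red line on the screw head, so its final position rests on the wrist view taken just before. I did not measure the carton, tin and bowl at the end.

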